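# Run the glue down to the nozzle and bring it to the front of the carousel

## Task

I am about to glue up: pick up the closed glue bottle, tip it over until its nozzle points steeply down (fully upside down is not needed) and keep it so for a second to let the glue run to the tip, then turn it upright and set it gently into the empty cup of the carousel. Turn the carousel smoothly, so that the bottle does not tip, until the glue stands at the front, squarely behind the drip tray, and finish while still holding the carousel firmly there, without touching the bottle, so that it cannot swing while I twist the nozzle open. Leave everything else on the tables where it lies.

Things in the scene. Friction and masses are not known exactly. Their poses are not given: they have to be found in the camera images.
- glue_bottle: Closed wood-glue bottle standing upright on the left table: yellow, oval body, pointed nozzle on top, 200 mm tall. The body is 46 mm thick along its own x and 62 mm wide along its own y, straight-sided up to 100 mm; shoulders begin at 120 mm and narrow to the nozzle. Origin: centre of its underside; z points out of the nozzle. 0.2 to 0.4 kg.
- carousel_base: Fixed foot of the bench carousel: round plywood board 190 mm across, 15 mm thick, with an arm that reaches 230 mm forward from the axis and carries a shallow steel drip tray (62 x 100 x 12 mm, centre 193 mm from the axis). Origin: on the turning axis, at table height; its own -x axis points to the tray, which is the front. Its yaw varies by up to 20 degrees.
- carousel: Turning part: plywood disc 300 mm across, top 35 mm above the table, with four equal cups, one empty, the others filled (fixed: low jar, can, screwdriver and pencil up to 255 mm above the table), and a centre post with a T handle. Origin on the axis; z up; its own -x axis points to the empty cup. Turns either way without stops, friction 0.05 N m, stays where left; jerks tip the bottle.
- cup_floor (a point): Centre of the empty cup's floor, 35 mm above the table, 105 mm from the axis; turns with the carousel. The cup is a grey pipe, 78 mm outside, 72 mm inside, 45 mm high (rim 80 mm above the table); the other cups stand 90 degrees apart on the same circle. At the start it is on the left side seen from the robot, 40 to 95 degrees round from the front.
- handle (a point): Middle of the dowel handle that forms a T on top of the post, on the turning axis, 220 mm above the table. The dowel is 18 mm thick and 100 mm long, level, lies along the carousel's own y axis (across the direction of the empty cup) and can be pinched from above at its middle or ends; the post under it is 17 mm thick.
- pliers: Combination pliers with red grips, 55 x 175 x 12 mm, lying flat left of the glue bottle. To be left alone. Origin: centre of their underside.
- c_clamp: C-clamp, 192 x 127 x 22 mm, lying flat in front of the tool case's right side. To be left alone. Origin: centre of its underside.
- battery_pack: Cordless-tool battery, 76 x 118 x 64 mm, behind the carousel. To be left alone. Origin: centre of its underside.
- offcut_5: Wooden offcut, 38 x 130 x 38 mm, lying right of and behind the carousel. To be left alone. Origin: centre of its underside.
There are look-alikes about, which are no part of the job. Of the things shaped like the glue_bottle, the wood one is meant.

How it is judged:
On the way, in this order (a step that is already met when the one before it is completed fails the run):
1. the glue bottle is held clear of the table with its nozzle pointing steeply down (its axis more than 126 degrees from upright), for nearly a second (angle between glue_bottle's own z axis and vertical above 2.2 rad and height (world z) of glue_bottle above 0.15 m and contact force between the fingers and glue_bottle above 0.5 N), for 0.8 s.
2. the glue bottle stands upright on the floor of the empty cup and has been let go (horizontal distance between glue_bottle and cup_floor below 0.02 m and z of glue_bottle in the frame of cup_floor between -0.006 and 0.006 m and angle between glue_bottle's own z axis and vertical below 0.12 rad and contact force between each of the arm, the fingers and glue_bottle below 0.3 N), for 0.2 s.
At the end, for the whole second after the job is handed in: Glue bottle upright (7 degrees), untouched, on the floor of the once empty cup (20 mm of centre); that cup at the front: its centre within 12 mm sideways of the line from axis to drip tray; fingers hold the turning part with over 2 N; carousel and bottle at rest (all of step 2 and y of cup_floor in the frame of carousel_base between -0.012 and 0.012 m and x of cup_floor in the frame of carousel_base below -0.05 m and contact force between the fingers and carousel above 2 N and angular speed of carousel below 0.06 rad/s and linear speed of glue_bottle below 0.02 m/s); the arm keeps its last pose, push and grip.
It fails at once if the glue bottle is dropped into the cup (falls faster than 0.6 m/s there) (horizontal distance between glue_bottle and cup_floor below 0.04 m and z of glue_bottle in the frame of cup_floor below 0.05 m and linear speed of glue_bottle above 0.6 m/s).
It fails at once if the pliers, clamp, battery or offcut is moved by more than 30 mm (distance of any of pliers, c_clamp, battery_pack, offcut_5 from where it was at the start of the episode above 0.03 m).
It also fails if it takes over 72 s, if anything falls off the work surface, if the arm or the gripper's body presses on something with over 40 N, if the wrist force passes 120 N, or if a joint passes its speed limit or range.

## Robot

A 7-joint arm with a two-finger parallel gripper is mounted at the origin on a cart in front of the work surface, level with it; the furniture and walls round the work are solid. World frame = base frame: x ahead of the robot, y to its left, z up, the work surface at z = 0. Lengths are in m, angles in rad, forces in N, time in s.
With the tool pointing down it reaches from about 0.4 to 0.875 m from the base axis. Payload 19.3 kg.
Tool frame: the origin (TCP) lies midway between the tips of the shut fingers; the grasp point (between the pads) lies 19 mm behind it (bot.pinch_z is the distance from the TCP to the grasp point, in m); z points along the fingers, y is the line along which they close (so a half turn about z gives the same grasp; the last joint's range is limited). The gripper opens to 85 mm and grips with 20 to 120 N. Pads are 22 mm wide; open, the fingers measure 114 mm over their backs; the gripper's body (76 mm by 85 mm) begins 54 mm behind the grasp point. The pads swing forward as they close: fully open they stand 13 mm farther back than shut.
Start: joints at [-1.371, 0.521, -0.036, 1.599, 0.021, 1.021, -0.113], TCP at [0.167, 0.602, 0.191] pointing down, gripper open.
Joint ranges: [-2.91, 2.91], [-0.3, 2.13], [-1.5, 1.42], [0.17, 2.43], [-1.26, 4.41], [0.16, 1.93], [-2.52, 2.52]. Speed limits (rad/s): [1.89, 1.89, 2.39, 2.39, 3.01, 3.01, 3.01].

## Interface

Orientations are given as [roll, pitch, yaw] about the fixed x, y, z axes, in that order (R = Rz(yaw) Ry(pitch) Rx(roll)).
In Python, from workcell import observe, viewer, bot gives the robot as it stands. The module is installed in compiled form; this text tells all that it offers.
- The arm moves only by the tool play_rows, never from a script. Its argument "motion" is a list of rows, each a list of 7 numbers: the shift along the tool's x, y, z in cm, then the turn, a rotation vector about the tool's x, y, z in rad, then the opening, from -1 (shut) to 1 (fully open), so that 0 is half open. A call has exactly 5 rows; each row is the pose to reach, as a shift and turn from the pose commanded when the call began, along the tool's axes at that moment; what a row does not reach only later rows make up. A row lasts 1/10 s, in which the tool goes at most 50 mm and 8.59 degrees, less where a joint would pass 70% of its speed; a pose out of reach is approached as far as the arm can. A call with a gripper value outside its range is refused whole. The fingers move at their own pace and stop on an object; "squeeze" is the grip in N (left out, the last holds). Time passes only in rows, so rows that repeat a pose let the fingers close, or fill a call up. It gives the time, the measured TCP pose, the force, the opening and the grip force at its end, in the units of the state.
- observe(): the state, without advancing time (a new reading comes with each control period).
- viewer.grab_frame(name): name is "scene" or "top" or "wrist"; returns (picture, depth): 384x512x3 uint8, red, green, blue; 384x512 float32, m along the optical axis (not along the pixel's ray), 0 where there is no reading.
- viewer.camera_info(name): a dict with "fx", "fy", "cx", "cy" (pixels), "k1" (the pictures are not rectified: a ray, as slopes to the right and down, at radius r is drawn at 1 + k1 r^2 times it, then the intrinsics apply), "R" (3x3) and "t" (3): a world point X has camera coordinates R X + t. Camera axes: x right, y down, z forward; pixel columns grow to the right and rows downward; lengths in m; the calibration is good to about 2 mm. A picture is of the moment at which its call begins: read the wrist's pose just before it. camera_info takes no time and is no camera call; for the wrist camera it gives the pose at the moment of the call.
- bot.job_done(): hands the job in; it is judged then, once.
The state is a dict: "clock": time; "qpos": joint angles; "qd": joint speeds; "joint_efforts": joint torques, N m; "position": TCP position; "tool_rot": TCP orientation; "force": force on the tool from outside, world axes, zero at the start; "moment": the same for the moment, N m; "grip_width": finger opening in m; "finger_force": force on a finger pad.
Only numpy, scipy, OpenCV 4.12 (cv2) and the standard library are available. Lean on these libraries where they do the work, as an engineer would, in place of code of your own. Each camera call takes 0.05 s, during which the arm holds its last target. There are 200 camera calls.

## Working session

There is one attempt and no reset: what is moved stays moved. The work goes in short steps, Python scripts to look and compute and a tool call to move; the robot and the scene stay as the last step left them, time stands still between calls to the robot, and variables do not carry over. Pictures are saved under pics/ and viewed, at most 10 in all, crops included, and the job is handed in when it is done.

Besides the shell and the picture viewer there is one more tool, called after "Request:" in YAML: its name, and indented under it one key for each argument. play_rows: Moves the arm, as the interface text tells. Its arguments: {"type":"object","properties":{"motion":{"type":"array"},"squeeze":{"type":"number"}},"required":["motion"]}

```bash
mkdir -p pics; python3 - <<'E'
from workcell import observe, viewer, bot
import cv2, numpy as np
o=observe();print(o)
for n in("scene","top"):
    p,d=viewer.grab_frame(n);cv2.imwrite(f"pics/{n}0.png",p[:,:,::-1]);np.savez(f"{n}0.npz",p=p,d=d);print(n,viewer.camera_info(n),d.min(),d.max())
print(bot.pinch_z)
E
```

```text
{'clock': 0.0, 'qpos': array([-1.3711665 ,  0.5220093 , -0.0363218 ,  1.59994283,  0.02117173,
        1.0210878 , -0.11280133]), 'qd': array([ 8.47016782e-04, -2.81201671e-04,  6.08568336e-04,  2.07561096e-05,
        1.02243787e-03, -1.82787205e-04, -1.19908348e-04]), 'joint_efforts': array([ 5.78948516e-05, -9.27119851e+01,  1.97962917e+00, -3.69914639e+01,
        1.78175321e-02,  8.38230655e-03,  8.81299070e-05]), 'position': array([0.166543  , 0.60204523, 0.19075208]), 'tool_rot': array([-3.14053037e+00,  5.25419567e-05,  2.87173072e+00]), 'force': array([ 0.13604605,  0.39657781, -0.5672102 ]), 'moment': array([0.05131945, 0.04003684, 0.04167487]), 'finger_force': 0.0, 'grip_width': 0.08548234429708025}
scene {'fx': 465.0350748904046, 'fy': 465.0350748904046, 'cx': 261.33346440287403, 'cy': 189.76921322019464, 'k1': 0.007693820125331971, 'R': array([[ 0.74219374, -0.66984093, -0.02148441],
       [-0.35820539, -0.36939486, -0.85745923],
       [ 0.56642506,  0.64409671, -0.51410318]]), 't': array([-0.48043032,  0.37228814,  1.55736929])} 0.0 3.999974
top {'fx': 481.9550782506011, 'fy': 481.9550782506011, 'cx': 254.1721314411534, 'cy': 204.8328574866669, 'k1': -0.06062079833673081, 'R': array([[-0.00679839, -0.99989014, -0.01317176],
       [-0.98325686,  0.0090828 , -0.18199849],
       [ 0.18209813,  0.01171393, -0.98321059]]), 't': array([0.01210081, 0.66231534, 1.74750685])} 0.0 2.9014828
0.0187
```

View pics/scene0.png

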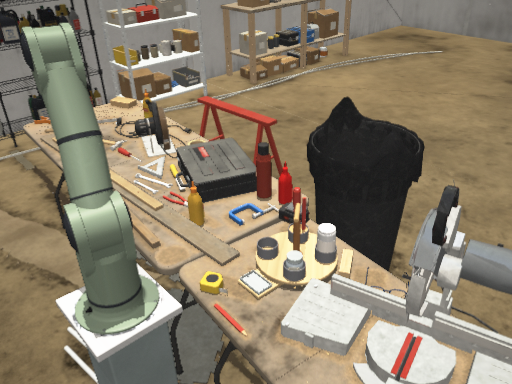

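View pics/top0.png

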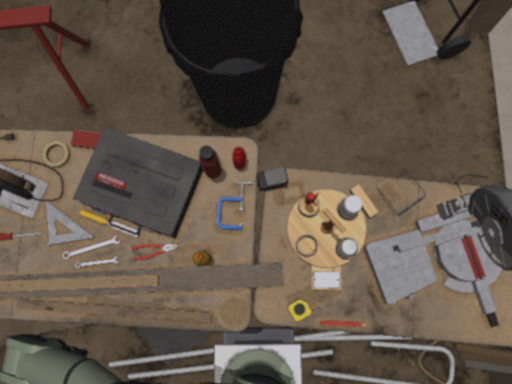

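The scene view shows the amber bottle at (196,205) with the pliers left of it, and the carousel at (297,255). In the top view the bottle is at (202,258), the empty cup at (306,245), the tray at (326,280), and the T handle near (333,228).

```bash
cat > h.py <<'E'
import numpy as np, cv2
from scipy.spatial.transform import Rotation as Ro
def rays(ci,uv):
    K=np.array([[ci["fx"],0,ci["cx"]],[0,ci["fy"],ci["cy"]],[0,0,1.]])
    u=cv2.undistortPoints(np.asarray(uv,float).reshape(-1,1,2),K,np.array([ci["k1"],0,0,0.])).reshape(-1,2)
    return np.c_[u,np.ones(len(u))]
def cloud(ci,d):
    h,w=d.shape; v,u=np.mgrid[:h,:w]
    r=rays(ci,np.c_[u.ravel(),v.ravel()])*d.reshape(-1,1)
    X=(r-ci["t"])@ci["R"]; X[d.ravel()==0]=np.nan
    return X.reshape(h,w,3)
def plane(ci,uv,z):
    r=rays(ci,uv)@ci["R"]; c=-ci["R"].T@ci["t"]
    return c+r*((z-c[2])/r[:,2])[:,None]
def R(rpy): return Ro.from_euler("xyz",rpy).as_matrix()
def ell(P): # min-area rect of xy points
    (c,s,a)=cv2.minAreaRect(P[:,:2].astype(np.float32)*1000); return np.round(c,1),np.round(s,1),round(a,1)
def circ(P):
    A=np.c_[2*P[:,:2],np.ones(len(P))]; s=np.linalg.lstsq(A,(P[:,:2]**2).sum(1),rcond=None)[0]
    return s[:2],np.sqrt(s[2]+s[0]**2+s[1]**2)
E
python3 - <<'E'
from h import *
from workcell import viewer
ci=viewer.camera_info("top");f=np.load("top0.npz");X=cloud(ci,f["d"]);p=f["p"]
hsv=cv2.cvtColor(p,cv2.COLOR_RGB2HSV)
def reg(c,h): 
    m=np.zeros(p.shape[:2],bool);m[c[1]-h:c[1]+h,c[0]-h:c[0]+h]=1;return m&np.isfinite(X[...,0])
m=reg((202,258),14);P=X[m&(X[...,2]>0.02)];print("bottle",len(P),P.min(0),P.max(0))
for a,b in((.02,.1),(.1,.13),(.13,.16),(.16,.21)):
    q=P[(P[:,2]>a)&(P[:,2]<b)]; print(a,b,len(q),q.mean(0) if len(q) else 0, ell(q) if len(q)>4 else 0)
c=(327,228);m=reg(c,50);z=X[...,2]
disc=(m&(z>.025)&(z<.045)).astype(np.uint8)
cn=max(cv2.findContours(disc,0,1)[0],key=cv2.contourArea)
hull=cv2.convexHull(cn).reshape(-1,2);print("disc",len(hull),circ(plane(ci,hull,.035)))
n,l,s,ce=cv2.connectedComponentsWithStats((m&(z>.06)).astype(np.uint8))
for i in range(1,n):
    if s[i,4]>15: q=X[l==i]; print(ce[i],s[i,4],q.min(0).round(3),q.max(0).round(3),np.median(q,0).round(3))
q=X[m&(z>.2)];print("high",q.round(3)[:40].tolist())
# tray white
t=((hsv[...,1]<40)&(hsv[...,2]>180)&reg((326,280),22)).astype(np.uint8)
cn=max(cv2.findContours(t,0,1)[0],key=cv2.contourArea).reshape(-1,2)
print("tray",ell(plane(ci,cn,.015)),plane(ci,cn,.015).mean(0))
big=cv2.resize(p[170:310,180:400],None,fx=3.6,fy=3.6,interpolation=cv2.INTER_CUBIC);cv2.imwrite("pics/topcrop.png",big[:,:,::-1])
E
```

```text
bottle 318 [0.41864966 0.1554993  0.02016501] [0.49398294 0.25756773 0.20240888]
0.02 0.1 124 [0.43899395 0.1974297  0.03821864] (array([456.4, 206.4]), array([102.1,  75.3]), 89.8)
0.1 0.13 78 [0.46164605 0.1940347  0.11996763] (array([463.5, 199.7]), array([44.7, 59.3]), 17.2)
0.13 0.16 72 [0.4604678  0.19771469 0.13896392] (array([463.2, 200.9]), array([36.6, 47.6]), 11.1)
0.16 0.21 44 [0.46340223 0.19910919 0.17374181] (array([463.6, 200.7]), array([21.1, 24.7]), 0.9)
disc 40 (array([ 0.57827441, -0.26400014]), np.float64(0.14830418720357255))
[281.10526316 179.78947368] 38 [ 0.748 -0.114  0.06 ] [ 0.765 -0.08   0.076] [ 0.757 -0.095  0.064]
[309.3059126  203.87917738] 389 [ 0.62  -0.235  0.06 ] [ 0.695 -0.159  0.264] [ 0.652 -0.19   0.079]
[349.54347826 206.30917874] 414 [ 0.607 -0.379  0.06 ] [ 0.681 -0.306  0.174] [ 0.638 -0.334  0.159]
[332.27142857 221.11428571] 210 [ 0.537 -0.298  0.063] [ 0.619 -0.229  0.238] [ 0.574 -0.26   0.225]
[307.22093023 244.3255814 ] 86 [ 0.472 -0.223  0.061] [ 0.549 -0.148  0.09 ] [ 0.511 -0.188  0.078]
[346.54782609 247.30724638] 345 [ 0.46 -0.3
[... 398 characters left out ...]
2, -0.211, 0.221], [0.672, -0.214, 0.219], [0.664, -0.174, 0.242], [0.664, -0.177, 0.245], [0.663, -0.18, 0.25], [0.664, -0.184, 0.243], [0.663, -0.187, 0.248], [0.662, -0.19, 0.253], [0.662, -0.193, 0.253], [0.662, -0.197, 0.253], [0.669, -0.207, 0.219], [0.669, -0.211, 0.22], [0.67, -0.215, 0.213], [0.663, -0.172, 0.232], [0.66, -0.173, 0.249], [0.66, -0.177, 0.245], [0.66, -0.18, 0.247], [0.659, -0.183, 0.254], [0.659, -0.187, 0.249], [0.661, -0.194, 0.243], [0.658, -0.197, 0.254], [0.667, -0.208, 0.212], [0.664, -0.21, 0.226], [0.66, -0.172, 0.23], [0.657, -0.174, 0.245], [0.656, -0.176, 0.252]]
tray (array([ 386., -260.]), array([91.1, 59.4]), 89.4) [ 0.38547461 -0.26356187  0.015     ]
```

View pics/topcrop.png

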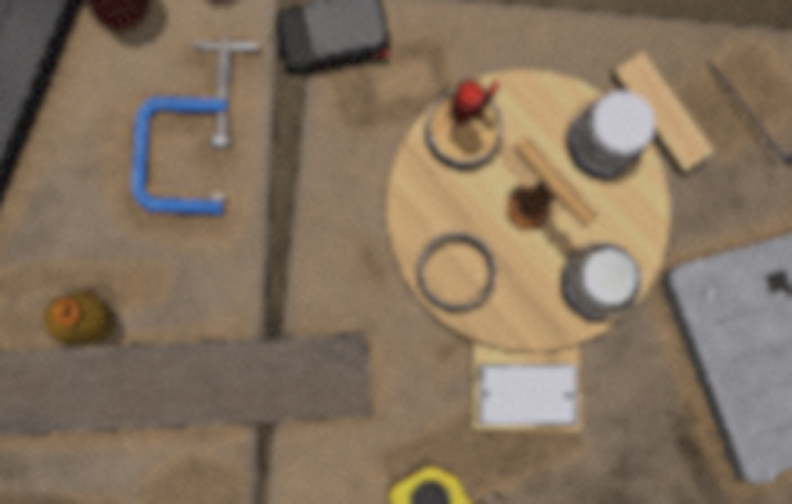

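Request:
play_rows:
  motion:
    - [-5,-2,-2,0,0,0,1]
    - [-10,-4,-4,0,0,0.1,1]
    - [-15,-6,-6,0,0,0.2,1]
    - [-20,-8,-8,0,0.1,0.3,1]
    - [-25,-10,-10,0.1,0.2,0.3,1]

```text
clock: 0.6
position: [0.3521, 0.459, 0.2803]
tool_rot: [-3.013, -0.186, 2.557]
force: [0.8, 2.0, 1.2]
grip_width: 0.0855
finger_force: 0.0
```

```bash
python3 - <<'E'
from workcell import observe
import json
o=observe();print(o["clock"],o["qpos"].tolist(),o["position"].tolist(),o["tool_rot"].tolist())
E
```

```text
0.6 [-0.9454652556851421, 0.46920123584713774, 0.05521858397442787, 1.4791520788417125, -0.20175641718351375, 1.3459050566259925, 0.1643121134919444] [0.3520689688517324, 0.4590495011585161, 0.280307171341061] [-3.01307091954232, -0.1859785677366903, 2.557326657524135]
```

```bash
cat > data.json <<'E'
[[[-1.3711665,0.5220093,-0.0363218,1.59994283,0.02117173,1.0210878,-0.11280133],[0.166543,0.60204523,0.19075208],[-3.14053037,5.25e-05,2.87173072]],
[[-0.9454652556851421,0.46920123584713774,0.05521858397442787,1.4791520788417125,-0.20175641718351375,1.3459050566259925,0.1643121134919444],[0.3520689688517324,0.4590495011585161,0.280307171341061],[-3.01307091954232,-0.1859785677366903,2.557326657524135]]]
E
python3 - <<'E'
import json,itertools,numpy as np
from scipy.optimize import least_squares
from scipy.spatial.transform import Rotation as Ro
D=json.load(open("data.json"))
def fk(q,s,p):
    o1,o7,h,L1,L2,L3,a=p
    r=Ro.from_euler("z",s[0]*q[0]+o1);x=np.array([0,0,h])
    r=r*Ro.from_euler("y",q[1])*Ro.from_euler("z",s[1]*q[2]); x=x+r.apply([0,0,L1])
    r=r*Ro.from_euler("y",q[3])*Ro.from_euler("z",s[2]*q[4]); x=x+r.apply([0,0,L2])
    r=r*Ro.from_euler("y",q[5])*Ro.from_euler("z",s[3]*q[6]+o7); x=x+r.apply([0,a,L3]);return x,r
res=[]
for s in itertools.product([1,-1],repeat=4):
  for o1 in(0,1.57,3.14,-1.57):
   for o7 in (0,1.57,3.14,-1.57):
    def f(p):
        e=[]
        for q,x,t in D:
            X,r=fk(q,s,p);e+=list(X-x)+list((r.inv()*Ro.from_euler("xyz",t)).as_rotvec())
        return np.r_[e,p[6]]
    z=least_squares(f,[o1,o7,.35,.45,.45,.25,0]);res.append((z.cost,s,z.x.round(4)))
res.sort(key=lambda a:a[0])
for r in res[:4]:print(r)
E
```

```text
(np.float64(0.00021813742597982574), (-1, -1, -1, -1), array([-8.480e-02,  1.487e+00,  1.721e-01,  6.131e-01,  3.738e-01,
        3.132e-01, -1.300e-03]))
(np.float64(0.00021813742597982848), (-1, -1, -1, -1), array([-8.480e-02,  1.487e+00,  1.721e-01,  6.131e-01,  3.738e-01,
        3.132e-01, -1.300e-03]))
(np.float64(0.00021813742597982853), (-1, -1, -1, -1), array([-8.480e-02,  1.487e+00,  1.721e-01,  6.131e-01,  3.738e-01,
        3.132e-01, -1.300e-03]))
(np.float64(0.00021813742597982948), (-1, -1, -1, -1), array([-8.480e-02,  1.487e+00,  1.721e-01,  6.131e-01,  3.738e-01,
        3.132e-01, -1.300e-03]))
```

```bash
cat > kin.py <<'E'
import json,numpy as np
from scipy.optimize import least_squares
from scipy.spatial.transform import Rotation as Ro
def fk(q,p):
    # p: h, L1,L2,L3, ax,ay (shoulder), bx,by(elbow), cx,cy (wrist), o1, o7
    r=Ro.from_euler("z",-q[0]+p[10]);x=r.apply([p[4],p[5],p[0]])
    r=r*Ro.from_euler("y",q[1])*Ro.from_euler("z",-q[2]); x=x+r.apply([p[6],p[7],p[1]])
    r=r*Ro.from_euler("y",q[3])*Ro.from_euler("z",-q[4]); x=x+r.apply([p[8],p[9],p[2]])
    r=r*Ro.from_euler("y",q[5])*Ro.from_euler("z",-q[6]+p[11]); x=x+r.apply([0,0,p[3]]);return x,r
P0=np.array([.35,.45,.45,.3,0,0,0,0,0,0,0,np.pi/2])
def fit():
    D=json.load(open("data.json"))
    def f(p):
        e=[]
        for q,x,t in D:
            X,r=fk(q,p);e+=list(X-x)+list((r.inv()*Ro.from_euler("xyz",t)).as_rotvec())
        return np.r_[e,(p-P0)*np.r_[np.ones(4)*1e-3,np.ones(6)*5e-3,.1,.1]]
    z=least_squares(f,P0);return z.x,f(z.x)[:6*len(D)]
def log():
    from workcell import observe
    o=observe();D=json.load(open("data.json"));D.append([o[k].tolist() for k in("qpos","position","tool_rot")]);json.dump(D,open("data.json","w"));return o
if __name__=="__main__":
    x,e=fit();print(x.round(4));print(e.reshape(-1,6).round(4))
E
python3 kin.py
```

```text
[ 0.3784  0.4897  0.4471  0.3811 -0.0018 -0.0199 -0.0026 -0.0224 -0.0024
 -0.0177 -0.      1.5708]
[[-0. -0.  0. -0.  0. -0.]
 [ 0.  0. -0.  0. -0.  0.]]
```

```bash
cat > ik.py <<'E'
from kin import *
lo=np.array([-2.91,-.3,-1.5,.17,-1.26,.16,-2.52]);hi=np.array([2.91,2.13,1.42,2.43,4.41,1.93,2.52])
p,_=fit()
def tool(az,down,ysign,roll=0):
    c,s=np.cos(down),np.sin(down);z=np.array([np.cos(az)*c,np.sin(az)*c,-s])
    y=ysign*np.array([-np.sin(az),np.cos(az),0]);x=np.cross(y,z)
    return Ro.from_matrix(np.c_[x,y,z])*Ro.from_euler("z",roll)
def ik(x,r,seed,w=.003):
    def f(q):
        X,R=fk(q,p);return np.r_[X-x,.3*(R.inv()*r).as_rotvec(),w*(q-seed)]
    z=least_squares(f,np.clip(seed,lo+.05,hi-.05),bounds=(lo+.03,hi-.03));return z.x,np.abs(f(z.x)[:6]).max()
def best(x,r,q0,n=12,rng=np.random.default_rng(0)):
    out=[]
    for i in range(n):
        s=q0 if i==0 else np.r_[q0[0]+rng.normal()*.3,rng.uniform(0,1.5),rng.normal()*.4,rng.uniform(1,2.2),rng.uniform(-1.2,4.3),rng.uniform(.3,1.8),rng.uniform(-2.4,2.4)]
        q,e=ik(x,r,s)
        if e<.01: out.append(q)
    return out
E
python3 - <<'E'
from ik import *
D=json.load(open("data.json"));q0=np.array(D[-1][0])
for dn in(10,20,30,40):
  for ys in(1,-1):
    r=tool(np.radians(-75),np.radians(dn),ys);x=np.array([.463,.2,.10])+.0187*r.as_matrix()[:,2]
    S=best(x,r,q0)
    seen=[]
    for q in S:
        if not any(np.abs(q-t).max()<.3 for t in seen): seen.append(q);print(dn,ys,q.round(2))
E
```

```text
10 1 [-1.46  1.35  0.63  1.52  0.31  1.44 -0.88]
10 1 [-0.91  1.2  -0.22  1.5   0.9   1.84 -1.36]
10 1 [-1.13  1.2   0.11  1.51  0.71  1.66 -1.21]
10 -1 [-1.05  1.19 -0.01  1.51  0.78  1.72  1.87]
10 -1 [-0.84  1.22 -0.32  1.5   0.97  1.9   1.74]
20 1 [-1.46  1.23  0.63  1.6   0.28  1.32 -0.85]
20 1 [-1.63  1.42  0.95  1.59 -0.06  1.27 -0.56]
20 1 [-0.65  1.16 -0.57  1.57  1.06  1.9  -1.45]
20 1 [-1.06  1.08  0.03  1.59  0.72  1.56 -1.22]
20 1 [-1.74  1.75  1.32  1.58 -0.49  1.35 -0.18]
20 -1 [-1.    1.07 -0.05  1.59  0.77  1.6   1.88]
20 -1 [-0.7   1.13 -0.49  1.57  1.02  1.85  1.71]
20 -1 [-1.27  1.12  0.34  1.6   0.51  1.42  2.08]
30 1 [-1.44  1.1   0.63  1.68  0.24  1.2  -0.81]
30 1 [-1.01  0.96  0.    1.67  0.7   1.42 -1.19]
30 1 [-0.76  0.98 -0.35  1.66  0.9   1.6  -1.34]
30 1 [-1.64  1.34  1.    1.67 -0.17  1.17 -0.46]
30 -1 [-0.94  0.96 -0.09  1.67  0.75  1.47  1.91]
30 -1 [-0.46  1.14 -0.81  1.65  1.15  1.9   1.65]
30 -1 [-0.65  1.02 -0.51  1.65  0.98  1.69  1.75]
40 1 [-1.41  0.98  0.63  1.76  0.2   1.08 -0.75]
40 1 [-1.68  1.39  1.2   1.74 -0.48  1.13 -0.15]
40 1 [-0.79  0.85 -0.24  1.74  0.79  1.39 -1.24]
40 1 [-0.56  0.92 -0.57  1.73  0.96  1.56 -1.36]
40 1 [-1.15  0.87  0.25  1.75  0.5   1.19 -1.01]
40 -1 [-0.87  0.84 -0.13  1.74  0.73  1.33  1.95]
40 -1 [-0.42  1.   -0.78  1.73  1.08  1.69  1.71]
40 -1 [-1.16  0.87  0.26  1.75  0.49  1.18  2.14]
40 -1 [-1.39  0.97  0.61  1.76  0.22  1.08  2.37]
```

```bash
cat > go.py <<'E'
from ik import *
from workcell import observe
def go(x,r,quiet=False):
    o=log();t=Ro.from_euler("xyz",o["tool_rot"])
    d=t.inv().apply(np.array(x)-o["position"])*100;v=(t.inv()*r).as_rotvec()
    n=max(np.linalg.norm(d)/5,np.degrees(np.linalg.norm(v))/8.59)
    print("clk",round(o["clock"],2),"pos",o["position"].round(4),"q",o["qpos"].round(2),"F",o["force"].round(1),"grip",round(o["grip_width"],4),round(o["finger_force"],1))
    print("shift",d.round(2),"rv",v.round(3),"rows",round(n,1))
    q,e=ik(np.array(x),r,o["qpos"]);print("ik",q.round(2),round(e,4))
E
python3 - <<'E'
from go import *
r=tool(np.radians(-75),np.radians(20),1)
go(np.array([.463,.2,.085])-.16*r.as_matrix()[:,2],r)
E
```

```text
clk 0.6 pos [0.3521 0.459  0.2803] q [-0.95  0.47  0.06  1.48 -0.2   1.35  0.16] F [0.8 2.  1.2] grip 0.0855 0.0
shift [-14.67  -4.    12.16] rv [ 0.286 -1.29   0.765] rows 10.2
ik [-1.48  1.24  0.55  1.23  0.26  1.7  -0.84] 0.0
```

```bash
cat >> go.py <<'E'
def segs(x,r,calls):
    o=observe();t0=Ro.from_euler("xyz",o["tool_rot"]);x0=o["position"];v=(t0.inv()*r).as_rotvec();x=np.array(x)
    for k in range(calls):
        t=t0*Ro.from_rotvec(v*k/calls)
        print("call",k,"last row",np.r_[t.inv().apply((x-x0)/calls)*100,v/calls].round(3).tolist())
E
python3 - <<'E'
from go import *
r=tool(np.radians(-75),np.radians(20),1)
segs(np.array([.463,.2,.085])-.16*r.as_matrix()[:,2],r,3)
E
```

```text
call 0 last row [-4.891, -1.332, 4.052, 0.095, -0.43, 0.255]
call 1 last row [-2.875, 0.16, 5.816, 0.095, -0.43, 0.255]
call 2 last row [-0.025, 1.131, 6.39, 0.095, -0.43, 0.255]
```

Request:
play_rows:
  motion:
    - [-1,-0.3,0.8,0.02,-0.09,0.05,1]
    - [-2,-0.5,1.6,0.04,-0.18,0.1,1]
    - [-3,-0.8,2.4,0.06,-0.27,0.15,1]
    - [-4,-1.1,3.2,0.08,-0.36,0.2,1]
    - [-4.9,-1.3,4.1,0.095,-0.43,0.255,1]

```text
clock: 1.1
position: [0.3768, 0.423, 0.2306]
tool_rot: [-2.924, 0.291, 2.383]
force: [-0.3, 0.8, -0.1]
grip_width: 0.0856
finger_force: 0.0
```

Request:
play_rows:
  motion:
    - [-0.6,0,1.2,0.02,-0.09,0.05,1]
    - [-1.2,0.1,2.4,0.04,-0.18,0.1,1]
    - [-1.8,0.1,3.6,0.06,-0.27,0.15,1]
    - [-2.4,0.1,4.8,0.08,-0.36,0.2,1]
    - [-2.9,0.2,5.8,0.095,-0.43,0.255,1]

```text
clock: 1.6
position: [0.4011, 0.3851, 0.1835]
tool_rot: [-2.918, 0.768, 2.206]
force: [-0.4, -0.1, 0.5]
grip_width: 0.0852
finger_force: 0.0
```

Request:
play_rows:
  motion:
    - [0,0.3,1.6,0.02,-0.09,0.05,1]
    - [0,0.6,3.2,0.04,-0.18,0.1,1]
    - [0,0.9,4.8,0.06,-0.27,0.15,1]
    - [0,1.1,6.4,0.095,-0.43,0.255,1]
    - [0,1.1,6.4,0.095,-0.43,0.255,1]

```text
clock: 2.1
position: [0.4246, 0.3454, 0.1341]
tool_rot: [3.141, 1.235, 1.832]
force: [-0.2, 0.1, -0.4]
grip_width: 0.0854
finger_force: 0.0
```

```bash
python3 - <<'E'
from go import *
from h import *
from workcell import viewer
ci=viewer.camera_info("wrist");p,d=viewer.grab_frame("wrist");cv2.imwrite("pics/w1.png",p[:,:,::-1]);np.savez("w1.npz",p=p,d=d,R=ci["R"],t=ci["t"])
X=cloud(ci,d);hsv=cv2.cvtColor(p,cv2.COLOR_RGB2HSV)
z=X[...,2];m=np.isfinite(z)&(z>.03)&(z<.22)&(abs(X[...,0]-.463)<.07)&(abs(X[...,1]-.2)<.07)
for a,b in((.03,.06),(.06,.09),(.09,.12),(.12,.14),(.14,.16),(.16,.21)):
    q=X[m&(z>a)&(z<b)]
    if len(q)>20:print(a,b,len(q),q.mean(0).round(4),ell(q))
r=tool(np.radians(-75),np.radians(20),1)
go(np.array([.463,.2,.085])-.16*r.as_matrix()[:,2],r)
x,e=fit();print(x.round(3),np.abs(e).max())
E
```

```text
0.03 0.06 1122 [0.4595 0.2261 0.0451] (array([468.1, 217.9]), array([28.6, 54.7]), 75.6)
0.06 0.09 1154 [0.4592 0.2264 0.0752] (array([465.5, 217.4]), array([31.4, 52. ]), 85.2)
0.09 0.12 1063 [0.458  0.2261 0.1046] (array([462.1, 219.7]), array([48.3, 26.3]), 7.6)
0.12 0.14 576 [0.4594 0.2202 0.129 ] (array([460.2, 217.7]), array([41.1, 23.7]), 13.8)
0.14 0.16 386 [0.4618 0.2111 0.1497] (array([462. , 209.8]), array([29.1, 15.1]), 11.8)
0.16 0.21 390 [0.4628 0.2073 0.1747] (array([462.6, 207.1]), array([23.3, 13.8]), 22.2)
clk 2.15 pos [0.4247 0.3462 0.1349] q [-1.43  1.16  0.47  1.32  0.36  1.68 -0.89] F [-0.   0.  -1.6] grip 0.0854 0.0
shift [-0.49 -0.09 -0.08] rv [ 0.001  0.012 -0.   ] rows 0.1
ik [-1.44  1.21  0.45  1.23  0.33  1.72 -0.9 ] 0.0
[ 3.230e-01  5.260e-01  4.240e-01  3.710e-01  2.000e-03 -2.900e-02
 -4.000e-03 -2.900e-02 -3.000e-03 -1.000e-03 -0.000e+00  1.571e+00] 4.259193279454454e-06
```

View pics/w1.png

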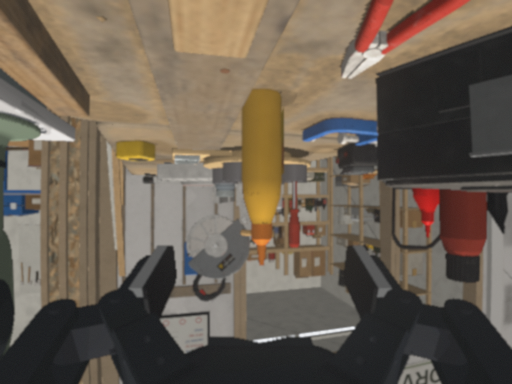

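```bash
python3 - <<'E'
from go import *
r=tool(np.radians(-77),np.radians(20),1)
x=np.array([.462,.2,.087])+.0187*r.as_matrix()[:,2]
go(x,r);segs(x,r,2)
E
```

```text
clk 2.15 pos [0.4247 0.3462 0.1349] q [-1.43  1.16  0.47  1.32  0.36  1.68 -0.89] F [-0.   0.  -1.6] grip 0.0854 0.0
shift [-0.46 -0.26 17.69] rv [0.034 0.012 0.011] rows 3.5
ik [-1.33  1.14  0.49  1.65  0.42  1.33 -0.97] 0.0
call 0 last row [-0.228, -0.13, 8.847, 0.017, 0.006, 0.006]
call 1 last row [-0.28, 0.021, 8.846, 0.017, 0.006, 0.006]
```

Request:
play_rows:
  motion:
    - [-0.1,0,2,0.005,0,0,1]
    - [-0.2,-0.1,4.5,0.01,0,0,1]
    - [-0.2,-0.1,7,0.015,0,0,1]
    - [-0.3,-0.1,9.5,0.02,0,0,1]
    - [-0.3,-0.1,11.5,0.025,0,0,1]

```text
clock: 2.65
position: [0.4536, 0.2408, 0.1025]
tool_rot: [-3.125, 1.221, 1.827]
force: [0.6, 0.6, -0.2]
grip_width: 0.0852
finger_force: 0.0
```

Request:
play_rows:
  motion:
    - [-0.1,0,1.8,0,0,0,1]
    - [-0.1,0,3.4,0.005,0,0,1]
    - [-0.1,0,4.8,0.005,0,0,1]
    - [-0.1,0,5.8,0.01,0,0,1]
    - [-0.1,0,6.2,0.01,0,0,1]

```text
clock: 3.15
position: [0.4671, 0.1835, 0.0815]
tool_rot: [-3.114, 1.226, 1.826]
force: [-0.0, -0.0, -0.1]
grip_width: 0.0854
finger_force: 0.0
```

```bash
python3 - <<'E'
from go import *
from h import *
from workcell import viewer
ci=viewer.camera_info("wrist");p,d=viewer.grab_frame("wrist");cv2.imwrite("pics/w2.png",p[:,:,::-1])
X=cloud(ci,d);z=X[...,2];m=np.isfinite(z)&(z>.03)&(z<.22)&(abs(X[...,0]-.463)<.07)&(abs(X[...,1]-.2)<.07)
r=tool(np.radians(-77),np.radians(20),1)
x=np.array([.462,.2,.087])+.0187*r.as_matrix()[:,2]
go(x,r)
E
```

```text
clk 3.2 pos [0.4671 0.1834 0.0814] q [-1.33  1.14  0.49  1.65  0.42  1.34 -0.96] F [0.6 0.2 0.3] grip 0.0855 0.0
shift [ 0.07 -0.12  0.05] rv [-0.001  0.004  0.01 ] rows 0.1
ik [-1.33  1.14  0.49  1.65  0.42  1.33 -0.97] 0.0
```

View pics/w2.png

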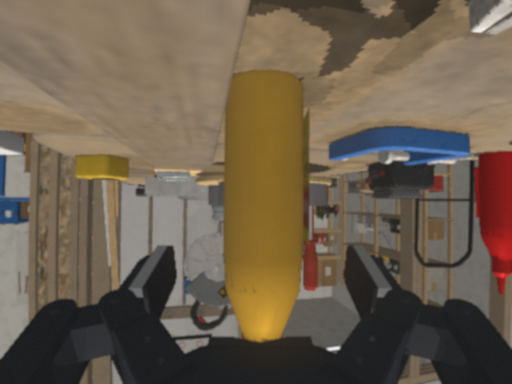

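The bottle (cols 225–303) sits centred between the fingers (mid col ~263). Closing.

Request:
play_rows:
  motion:
    - [0,0,0,0,0,0,0.3]
    - [0,0,0,0,0,0,-0.2]
    - [0,0,0,0,0,0,-0.6]
    - [0,0,0,0,0,0,-1]
    - [0,0,0,0,0,0,-1]
  squeeze: 45

```text
clock: 3.7
position: [0.467, 0.1845, 0.0818]
tool_rot: [-3.116, 1.226, 1.826]
force: [-0.1, 3.9, 4.5]
grip_width: 0.0333
finger_force: 39.5
```

Request:
play_rows:
  motion:
    - [0,0,0,0,0,0,-1]
    - [0,0,0,0,0,0,-1]
    - [0,0,0,0,0,0,-1]
    - [0,0,0,0,0,0,-1]
    - [0,0,0,0,0,0,-1]

```text
clock: 4.2
position: [0.4671, 0.1843, 0.0818]
tool_rot: [-3.115, 1.226, 1.826]
force: [-0.5, 2.1, 5.4]
grip_width: 0.0335
finger_force: 39.7
```

```bash
python3 - <<'E'
from go import *
o=observe();r0=Ro.from_euler("xyz",o["tool_rot"]);print(r0.as_matrix()[:,2])
r=tool(np.radians(-77),np.radians(12),1)
x=np.array([.46,.17,.33])
go(x,r);segs(x,r,2)
q,e=ik(x,r,o["qpos"])
for a in(-1,-2,-2.6,-2.8,-3.0):
    r2=r*Ro.from_euler("z",a);q2,e=ik(x,r2,q+np.r_[0,0,0,0,0,0,-a]);print(a,q2.round(2),e)
E
```

```text
[ 0.21224138 -0.91699129 -0.33775815]
clk 4.2 pos [0.4671 0.1843 0.0818] q [-1.33  1.14  0.49  1.64  0.42  1.34 -0.96] F [-0.5  2.1  5.4] grip 0.0335 39.7
shift [-23.77  -1.23  -7.22] rv [ 0.001 -0.135  0.01 ] rows 5.0
ik [-1.43  0.85  0.64  1.68  0.59  1.63 -0.77] 0.0
call 0 last row [-11.885, -0.617, -3.609, 0.001, -0.068, 0.005]
call 1 last row [-12.104, -0.562, -2.798, 0.001, -0.068, 0.005]
-1 [-1.43  0.85  0.64  1.68  0.59  1.63  0.23] 1.1011002665206604e-09
-2 [-1.43  0.85  0.64  1.68  0.59  1.63  1.23] 1.1203157845862677e-09
-2.6 [-1.43  0.85  0.64  1.68  0.59  1.63  1.83] 1.1588469628343034e-09
-2.8 [-1.43  0.85  0.64  1.68  0.59  1.63  2.03] 1.2190888465379853e-09
-3.0 [-1.43  0.85  0.64  1.68  0.59  1.63  2.23] 1.4440857176722942e-09
```

```bash
python3 - <<'E'
from h import *
from workcell import viewer
ci=viewer.camera_info("wrist");p,d=viewer.grab_frame("wrist")
q,_=viewer.grab_frame("scene")
a=cv2.resize(p,(400,300));b=cv2.resize(q[150:270,130:290],(400,300))
cv2.imwrite("pics/w3.png",np.hstack([a,b])[:,:,::-1])
X=cloud(ci,d);z=X[...,2];m=np.isfinite(z)&(z>.02)&(z<.22)&(abs(X[...,0]-.463)<.07)&(abs(X[...,1]-.2)<.07)
for a,b in((.02,.04),(.04,.06),(.06,.09),(.09,.12)):
    s=X[m&(z>a)&(z<b)]
    if len(s)>20:print(a,len(s),s.mean(0).round(4),ell(s),s.min(0).round(3),s.max(0).round(3))
E
```

```text
0.02 3147 [0.4599 0.2262 0.03  ] (array([441.2, 226.4]), array([ 42.4, 107.5]), 61.3) [0.396 0.203 0.02 ] [0.49  0.265 0.04 ]
0.04 3160 [0.4599 0.2259 0.05  ] (array([464.2, 218.2]), array([28.3, 49.9]), 88.5) [0.439 0.203 0.04 ] [0.489 0.232 0.06 ]
0.06 4972 [0.4594 0.226  0.0755] (array([460.8, 217. ]), array([49. , 42.1]), 15.3) [0.432 0.203 0.06 ] [0.489 0.243 0.09 ]
0.09 9641 [0.4412 0.2452 0.104 ] (array([438.9, 241.5]), array([56.9, 91.6]), 89.9) [0.393 0.213 0.09 ] [0.485 0.27  0.12 ]
```

View pics/w3.png

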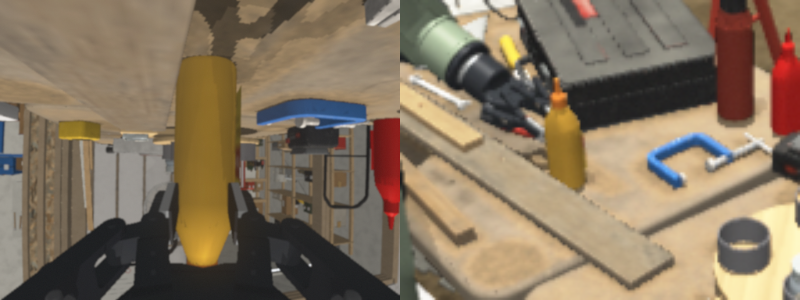

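Request:
play_rows:
  motion:
    - [-0.6,0,-0.2,0,0,0,-1]
    - [-1.4,0,-0.5,0,0,0,-1]
    - [-2.2,0,-0.8,0,0,0,-1]
    - [-3,0,-1.1,0,0,0,-1]
    - [-3.5,0,-1.3,0,0,0,-1]
  squeeze: 70

```text
clock: 4.8
position: [0.4673, 0.1848, 0.1198]
tool_rot: [-3.116, 1.225, 1.825]
force: [-0.3, -0.0, 0.2]
grip_width: -0.0
finger_force: 0.0
```

```bash
cat > bot_axis.py <<'E'
from h import *
from workcell import viewer
def axis(show=None,col=(8,30)):
    """bottle axis fit in tool/world from wrist camera colour+depth is ambiguous; report by height slices"""
    ci=viewer.camera_info("wrist");p,d=viewer.grab_frame("wrist");X=cloud(ci,d)
    hs=cv2.cvtColor(p,cv2.COLOR_RGB2HSV);m=((hs[...,0]>=15)&(hs[...,0]<28)&(hs[...,1]>170)&(d>0)&(d<.35)).astype(np.uint8)
    n,l,s,c=cv2.connectedComponentsWithStats(m);k=1+np.argmax(s[1:,4]);M=l==k
    P=X[M];return p,P,M
E
python3 - <<'E'
from bot_axis import *
from go import *
p,P,M=axis();print(len(P),P.min(0).round(3),P.max(0).round(3))
o=observe();print(o["position"],o["force"],o["grip_width"],o["finger_force"])
for z in np.arange(P[:,2].min(),P[:,2].max(),.015):
    s=P[(P[:,2]>=z)&(P[:,2]<z+.015)]
    if len(s)>30: print(round(z,3),len(s),np.percentile(s[:,0],[1,50,99]).round(4),np.percentile(s[:,1],[1,99]).round(4))
E
```

```text
14151 [0.452 0.196 0.002] [0.5   0.224 0.151]
[0.46738163 0.18491887 0.1202307 ] [0.47939423 0.97570294 0.66529164] 0.00011997114672708156 0.0
0.002 1124 [0.4586 0.4762 0.4958] [0.2055 0.2222]
0.017 1533 [0.4554 0.4736 0.4943] [0.2011 0.2222]
0.032 1577 [0.4557 0.473  0.4931] [0.2016 0.2224]
0.047 1571 [0.4564 0.4728 0.4935] [0.2023 0.2225]
0.062 1758 [0.4541 0.4718 0.4936] [0.1998 0.2226]
0.077 1803 [0.4559 0.4736 0.4971] [0.202  0.2228]
0.092 1833 [0.4575 0.4745 0.4985] [0.2042 0.2227]
0.107 1815 [0.4564 0.474  0.4986] [0.201  0.2219]
0.122 962 [0.4571 0.4783 0.4953] [0.1991 0.2194]
0.137 175 [0.479  0.4842 0.4917] [0.2001 0.2106]
```

```bash
python3 - <<'E'
from h import *
from workcell import viewer
p,d=viewer.grab_frame("wrist");q,ds=viewer.grab_frame("scene");t,dt=viewer.grab_frame("top")
np.savez("s4.npz",p=q,d=ds);np.savez("t4.npz",p=t,d=dt)
a=cv2.resize(p,(400,300));b=cv2.resize(q[150:240,140:260],(400,300),interpolation=2);c=cv2.resize(t[215:290,155:255],(400,300),interpolation=2)
cv2.imwrite("pics/w4.png",np.vstack([np.hstack([a,b]),np.hstack([c,c*0])])[:,:,::-1])
ci=viewer.camera_info("scene");X=cloud(ci,ds);hs=cv2.cvtColor(q,cv2.COLOR_RGB2HSV)
m=(hs[...,0]>=12)&(hs[...,0]<28)&(hs[...,1]>170)&(abs(X[...,0]-.47)<.08)&(abs(X[...,1]-.2)<.08)
P=X[m]
for z in np.arange(0,.21,.025):
    s=P[(P[:,2]>=z)&(P[:,2]<z+.025)]
    if len(s)>5: print(round(z,3),len(s),s.mean(0).round(4),ell(s))
E
```

```text
0.0 46 [0.4592 0.168  0.0137] (array([459. , 171.3]), array([18.4, 43. ]), 39.6)
0.025 55 [0.4605 0.1672 0.0384] (array([460.7, 167.9]), array([27.5, 42.1]), 51.7)
0.05 53 [0.461  0.1683 0.0632] (array([461.5, 169.4]), array([21.8, 40.7]), 59.0)
0.075 52 [0.4614 0.1674 0.0876] (array([461.8, 167.7]), array([21.1, 42. ]), 59.9)
0.1 64 [0.463  0.1683 0.1136] (array([467.2, 169.3]), array([26.3, 46.3]), 79.4)
0.125 56 [0.4678 0.1774 0.1364] (array([466.1, 177.2]), array([24.6, 32.6]), 41.9)
0.15 34 [0.4732 0.1824 0.1633] (array([473.4, 180.3]), array([20.3, 22.4]), 74.1)
0.175 8 [0.4742 0.189  0.1815] (array([475.1, 189.4]), array([11.1,  4.9]), 53.5)
```

View pics/w4.png

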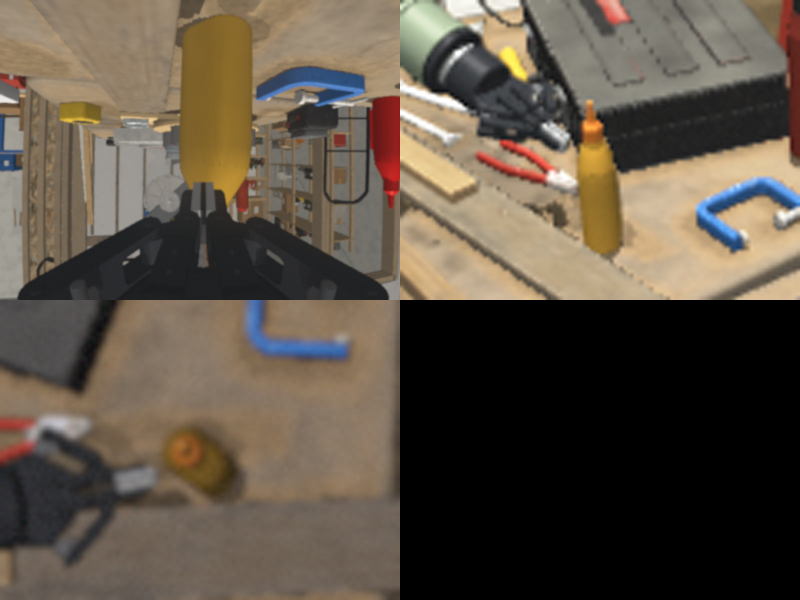

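```bash
python3 - <<'E'
from h import *
from workcell import viewer,observe
f=np.load("t4.npz");ci=viewer.camera_info("top");X=cloud(ci,f["d"]);p=f["p"];hs=cv2.cvtColor(p,cv2.COLOR_RGB2HSV)
m=(abs(X[...,0]-.47)<.06)&(abs(X[...,1]-.2)<.08)&(X[...,2]>.04)
b=m&(hs[...,0]>=5)&(hs[...,0]<28)&(hs[...,1]>150)
for a,c in((.04,.1),(.1,.13),(.13,.16),(.16,.21)):
    s=X[b&(X[...,2]>a)&(X[...,2]<c)]
    if len(s)>4:print(a,len(s),s.mean(0).round(4),ell(s))
g=m&(hs[...,1]<90); P=X[g]; print("fingers",len(P)); P=P[np.argsort(P[:,1])][:14];print(P.round(3).tolist())
ci=viewer.camera_info("wrist");c=-ci["R"].T@ci["t"];o=observe();print("cam",c,o["position"])
T=R(o["tool_rot"]);print("cam in tool",T.T@(c-o["position"]), ci["R"]@T)
# shut fingertips in wrist image -> expected TCP pixel
x=ci["R"]@o["position"]+ci["t"];print("TCP px",x[0]/x[2]*ci["fx"]+ci["cx"],x[1]/x[2]*ci["fy"]+ci["cy"],x)
ci=viewer.camera_info("top");x=ci["R"]@o["position"]+ci["t"];print("TCP px top",x[0]/x[2]*ci["fx"]+ci["cx"],x[1]/x[2]*ci["fy"]+ci["cy"],x)
E
```

```text
0.04 13 [0.4552 0.1703 0.0774] (array([456.8, 169.7]), array([ 5.5, 30.8]), 42.4)
0.1 46 [0.4641 0.1807 0.1215] (array([471.6, 190.7]), array([56.7, 33.1]), 65.6)
0.13 71 [0.4729 0.1862 0.1398] (array([476.4, 189.1]), array([45., 36.]), 63.2)
0.16 43 [0.4769 0.1883 0.1763] (array([477.5, 189.3]), array([23.1, 22.1]), 45.5)
fingers 201
[[0.452, 0.219, 0.145], [0.456, 0.221, 0.13], [0.458, 0.221, 0.149], [0.462, 0.222, 0.146], [0.455, 0.222, 0.142], [0.453, 0.224, 0.133], [0.455, 0.225, 0.152], [0.445, 0.225, 0.145], [0.448, 0.225, 0.145], [0.452, 0.226, 0.145], [0.459, 0.226, 0.14], [0.463, 0.227, 0.137], [0.451, 0.228, 0.151], [0.462, 0.228, 0.151]]
cam [0.42160774 0.37763567 0.1061681 ] [0.46708962 0.18472007 0.11872822]
cam in tool [ 7.88685578e-02 -1.05532345e-04 -1.82270473e-01] [[ 2.80594052e-04  9.99999860e-01  4.47593166e-04]
 [-9.51019444e-01  4.05215291e-04 -3.09130804e-01]
 [-3.09130942e-01 -3.38929539e-04  9.51019425e-01]]
TCP px 259.9864701544006 218.13681037000617 [1.64985300e-04 1.86601570e-02 1.97723436e-01]
TCP px top 204.42272000643376 256.20302489786116 [-0.17733829  0.18311569  1.71799196]
```

```bash
python3 - <<'E'
from h import *
from workcell import viewer,observe
o=observe();ci=viewer.camera_info("wrist");p,d=viewer.grab_frame("wrist");X=cloud(ci,d);T=R(o["tool_rot"])
Y=(X-o["position"])@T*1000
for v in range(215,330,8):
    print(v,[(u,*np.nan_to_num(Y[v,u]).round(0).astype(int),p[v,u].tolist()) for u in(252,260,268)])
E
```

```text
215 [(252, np.int64(11), np.int64(-5), np.int64(-20), [142, 110, 45]), (260, np.int64(12), np.int64(0), np.int64(-23), [144, 111, 45]), (268, np.int64(14), np.int64(5), np.int64(-27), [144, 111, 45])]
223 [(252, np.int64(6), np.int64(-5), np.int64(-21), [147, 113, 48]), (260, np.int64(7), np.int64(0), np.int64(-24), [146, 113, 46]), (268, np.int64(9), np.int64(5), np.int64(-29), [151, 115, 46])]
231 [(252, np.int64(1), np.int64(-5), np.int64(-21), [146, 113, 49]), (260, np.int64(2), np.int64(0), np.int64(-24), [146, 113, 46]), (268, np.int64(4), np.int64(5), np.int64(-27), [152, 117, 47])]
239 [(252, np.int64(10), np.int64(-4), np.int64(-50), [93, 92, 89]), (260, np.int64(11), np.int64(0), np.int64(-51), [50, 44, 36]), (268, np.int64(11), np.int64(4), np.int64(-50), [93, 90, 87])]
247 [(252, np.int64(10), np.int64(-4), np.int64(-58), [92, 91, 89]), (260, np.int64(11), np.int64(0), np.int64(-59), [47, 43, 37]), (268, np.int64(11), np.int64(4), np.int64(-58), [93, 90, 87])]
255 [(252, np.int64(10), np.int64(-4), np.int64(-66), [92, 91, 89]), (260, np.int64(10), np.int64(0), np.int64(-6
[... 1136 characters left out ...]
t64(-7), np.int64(0), np.int64(-77), [70, 68, 68]), (268, np.int64(8), np.int64(3), np.int64(-95), [36, 37, 37])]
311 [(252, np.int64(-2), np.int64(-3), np.int64(-88), [43, 42, 45]), (260, np.int64(-10), np.int64(0), np.int64(-78), [73, 71, 70]), (268, np.int64(-1), np.int64(3), np.int64(-89), [40, 39, 41])]
319 [(252, np.int64(-6), np.int64(-3), np.int64(-87), [37, 38, 41]), (260, np.int64(0), np.int64(0), np.int64(0), [96, 94, 90]), (268, np.int64(-5), np.int64(3), np.int64(-89), [38, 39, 41])]
327 [(252, np.int64(-9), np.int64(-3), np.int64(-89), [31, 32, 32]), (260, np.int64(-2782), np.int64(3), np.int64(2870), [93, 91, 87]), (268, np.int64(-7), np.int64(3), np.int64(-91), [32, 32, 36])]
```

The reported TCP lies about 45 mm beyond the real fingertips (wrist depth and the top view agree), so the pads only pinched the bottle's near end and slipped off. I'll back off, open, and re-measure.

Request:
play_rows:
  motion:
    - [0,0,-1.5,0,0,0,-1]
    - [0,0,-3.5,0,0,0,0]
    - [0.4,0,-6,0,0,0,1]
    - [0.8,0,-8,0,0,0,1]
    - [1,0,-9,0,0,0,1]

```text
clock: 5.55
position: [0.4468, 0.272, 0.1394]
tool_rot: [-3.114, 1.225, 1.829]
force: [0.0, 0.4, 0.3]
grip_width: 0.058
finger_force: 0.0
```

```bash
python3 - <<'E'
from bot_axis import *
from go import *
from scipy.optimize import least_squares
p,P,M=axis();S=[P[(P[:,2]>.02)&(P[:,2]<.095)][::10]]
for n in("scene","top"):
    q,d=viewer.grab_frame(n);X=cloud(viewer.camera_info(n),d);hs=cv2.cvtColor(q,cv2.COLOR_RGB2HSV)
    m=(hs[...,0]>=12)&(hs[...,0]<28)&(hs[...,1]>150)&(abs(X[...,0]-.47)<.06)&(abs(X[...,1]-.19)<.06)
    if n=="scene": s=X[m&(X[...,2]>.02)&(X[...,2]<.095)];S.append(s);print(len(s))
    else:
        for a,b in ((.13,.16),(.16,.21)): s=X[(hs[...,1]>150)&(abs(X[...,0]-.47)<.06)&(abs(X[...,1]-.19)<.06)&(X[...,2]>a)&(X[...,2]<b)];print("top",a,len(s),ell(s))
def fit(Q):
    def f(v):
        c,s=np.cos(v[2]),np.sin(v[2]);d=Q[:,:2]-v[:2];a=d@[c,s];b=d@[-s,c]
        k=np.sqrt((a/.023)**2+(b/.031)**2);return (k-1)*.027
    best=min((least_squares(f,[.472,.188,y],loss="soft_l1",f_scale=.002) for y in np.arange(-1.5,1.6,.5)),key=lambda z:z.cost)
    return best.x.round(4),np.sqrt(np.mean(f(best.x)**2)).round(4)
print("wrist",fit(S[0]),"scene",fit(S[1]),"both",fit(np.vstack([S[0][::max(1,len(S[0])//len(S[1]))],S[1]])))
o=observe();print(o["position"],o["tool_rot"],o["grip_width"])
E
```

```text
169
top 0.13 71 (array([473.8, 188.7]), array([50.8, 35. ]), 44.8)
top 0.16 42 (array([475.6, 191. ]), array([23.4, 22.8]), 24.5)
wrist (array([ 0.4777,  0.1909, -0.2509]), np.float64(0.0006)) scene (array([ 0.4756,  0.1885, -0.775 ]), np.float64(0.0033)) both (array([0.4744, 0.1913, 2.651 ]), np.float64(0.0024))
[0.44733014 0.27006349 0.13953345] [-3.11416211  1.22641168  1.82713632] 0.07881480330253389
```

```bash
python3 - <<'E'
from go import *
B=np.array([.475,.190,.087])
for az in(-90,-97,-105):
    r=tool(np.radians(az),np.radians(20),1);z=r.as_matrix()[:,2]
    q,e=ik(B+.064*z,r,observe()["qpos"]);print(az,q.round(2),e)
r=tool(np.radians(-97),np.radians(20),1);z=r.as_matrix()[:,2]
x=B+(.064-.09)*z
go(x,r);segs(x,r,1)
E
```

```text
-90 [-1.18  1.19  0.51  1.57  0.32  1.4  -0.95] 4.9200229406687335e-06
-97 [-1.13  1.21  0.52  1.5   0.25  1.49 -0.95] 4.141355791953616e-06
-105 [-1.07  1.24  0.52  1.42  0.18  1.59 -0.96] 1.0435364312903415e-05
clk 5.7 pos [0.4473 0.2701 0.1395] q [-1.39  1.1   0.49  1.48  0.38  1.55 -0.89] F [-0.6  0.6 -0.4] grip 0.0788 0.0
shift [2.02 1.75 7.24] rv [0.329 0.006 0.128] rows 2.4
ik [-1.16  1.23  0.51  1.29  0.23  1.69 -0.92] 0.0
call 0 last row [2.023, 1.749, 7.242, 0.329, 0.006, 0.128]
```

Request:
play_rows:
  motion:
    - [0.4,0.3,0.8,0.08,0,0.03,1]
    - [0.8,0.7,2.4,0.16,0,0.06,1]
    - [1.3,1.1,4.2,0.25,0,0.1,1]
    - [1.8,1.5,6.2,0.33,0.006,0.128,1]
    - [2,1.75,7.2,0.33,0.006,0.128,1]

```text
clock: 6.2
position: [0.4796, 0.2103, 0.0962]
tool_rot: [3.139, 1.225, 1.436]
force: [0.7, -0.9, -0.5]
grip_width: 0.0853
finger_force: 0.0
```

```bash
python3 - <<'E'
from go import *
from bot_axis import *
B=np.array([.475,.190,.087])
r=tool(np.radians(-97),np.radians(20),1);z=r.as_matrix()[:,2]
go(B+.064*z,r)
p,P,M=axis();o=observe();T=R(o["tool_rot"]);Q=(P-o["position"])@T*1000
w=Q[(P[:,2]>.02)&(P[:,2]<.095)];print("tool y range",np.percentile(w[:,1],[.5,99.5]),"z",np.percentile(w[:,2],[.5,50,99.5]))
cv2.imwrite("w5.png",p[:,:,::-1])
E
```

```text
clk 6.2 pos [0.4796 0.2103 0.0962] q [-1.15  1.23  0.52  1.29  0.22  1.69 -0.91] F [ 0.7 -0.9 -0.5] grip 0.0853 0.0
shift [ 0.18 -0.14  8.66] rv [-0.009  0.003 -0.004] rows 1.7
ik [-1.14  1.22  0.52  1.5   0.25  1.49 -0.94] 0.0
tool y range [-17.13398209  24.86686895] z [-10.18598778   4.60007512  21.12050624]
```

Request:
play_rows:
  motion:
    - [0.1,0.2,1.5,0,0,0,1]
    - [0.2,0.3,3.5,0,0,0,1]
    - [0.2,0.3,5.5,0,0,0,1]
    - [0.2,0.3,7.5,0,0,0,1]
    - [0.2,0.3,8.7,0,0,0,1]

```text
clock: 6.75
position: [0.47, 0.133, 0.0649]
tool_rot: [-3.137, 1.223, 1.452]
force: [0.6, -0.1, -0.4]
grip_width: 0.0855
finger_force: 0.0
```

Request:
play_rows:
  motion:
    - [0,0,0,0,0,0,0.5]
    - [0,0,0,0,0,0,0.2]
    - [0,0,0,0,0,0,-0.1]
    - [0,0,0,0,0,0,-0.5]
    - [0,0,0,0,0,0,-1]
  squeeze: 45

```text
clock: 7.25
position: [0.471, 0.1348, 0.0652]
tool_rot: [-3.14, 1.221, 1.449]
force: [-2.4, 3.9, 5.8]
grip_width: 0.0527
finger_force: 47.9
```

Request:
play_rows:
  motion:
    - [0,0,0,0,0,0,-1]
    - [0,0,0,0,0,0,-1]
    - [0,0,0,0,0,0,-1]
    - [0,0,0,0,0,0,-1]
    - [0,0,0,0,0,0,-1]

```text
clock: 7.75
position: [0.471, 0.1348, 0.0652]
tool_rot: [-3.14, 1.221, 1.45]
force: [-2.0, 4.3, 7.1]
grip_width: 0.0526
finger_force: 47.9
```

```bash
python3 - <<'E'
from go import *
from bot_axis import *
p,P,M=axis();o=observe();T=R(o["tool_rot"]);Q=(P-o["position"])@T*1000
w=Q[(P[:,2]>.02)&(P[:,2]<.06)];print(o["position"],"tool y range",np.percentile(w[:,1],[.5,99.5]),"z",np.percentile(w[:,2],[.5,50,99.5]))
q,_=viewer.grab_frame("scene");t,_=viewer.grab_frame("top")
a=cv2.resize(p,(400,300));b=cv2.resize(q[150:240,140:260],(400,300),interpolation=2);c=cv2.resize(t[215:290,155:255],(400,300),interpolation=2)
cv2.imwrite("pics/w6.png",np.vstack([np.hstack([a,b]),np.hstack([c,c*0])])[:,:,::-1])
E
```

```text
[0.47094384 0.13479213 0.06517167] tool y range [-17.2215301   23.09518837] z [-79.51304155 -70.23744231 -58.28101935]
```

Request:
play_rows:
  motion:
    - [-0.6,0,-0.2,0,0,0,-1]
    - [-1.4,0,-0.5,0,0,0,-1]
    - [-2.3,0,-0.8,0,0,0,-1]
    - [-3.2,0,-1.1,0,0,0,-1]
    - [-4,0,-1.4,0,0,0,-1]
  squeeze: 80

```text
clock: 8.4
position: [0.4709, 0.1337, 0.1082]
tool_rot: [-3.14, 1.221, 1.449]
force: [0.3, 0.6, -4.3]
grip_width: 0.0516
finger_force: 83.0
```

```bash
python3 - <<'E'
from go import *
from bot_axis import *
p,P,M=axis();o=observe();T=R(o["tool_rot"]);Q=(P-o["position"])@T*1000
print(o["position"],o["grip_width"],o["finger_force"],o["force"]);print("lowest",np.percentile(P[:,2],.2),Q.min(0),Q.max(0))
q,_=viewer.grab_frame("scene");t,_=viewer.grab_frame("top")
a=cv2.resize(p,(400,300));b=cv2.resize(q[150:240,140:260],(400,300),interpolation=2);c=cv2.resize(t[215:290,155:255],(400,300),interpolation=2)
cv2.imwrite("pics/w7.png",np.vstack([np.hstack([a,b]),np.hstack([c,c*0])])[:,:,::-1])
E
```

```text
[0.47121155 0.13381124 0.10933449] 0.051707607431877634 83.05023685097694 [ 1.15217738  0.87337738 -0.71712727]
lowest 0.04535563804239331 [ -28.52775959  -26.72697955 -113.70655256] [ 89.80497492  25.26704011 -54.66018068]
```

View pics/w7.png

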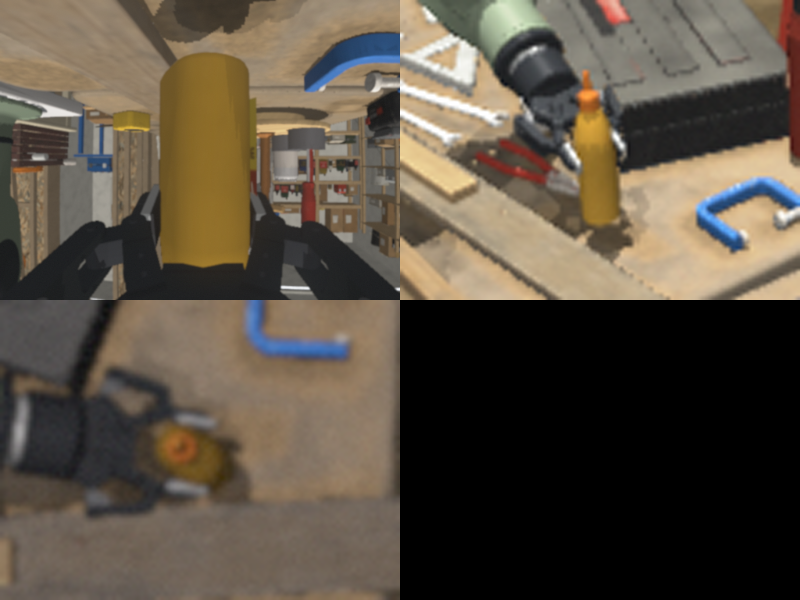

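```bash
python3 - <<'E'
from go import *
r=tool(np.radians(-95),np.radians(8),1);x=np.array([.46,.10,.33])
go(x,r);segs(x,r,2)
q,e=ik(x,r,observe()["qpos"])
for a in(-1.3,-2.6,-2.8):
    q2,e=ik(x,r*Ro.from_euler("z",a),q+np.r_[0,0,0,0,0,0,-a]);print(a,q2.round(2),e)
E
```

```text
clk 8.55 pos [0.4709 0.1339 0.1077] q [-1.14  1.16  0.54  1.51  0.27  1.53 -0.91] F [-0.4  0.6 -5.3] grip 0.0518 83.1
shift [-22.08  -0.67  -4.34] rv [-0.035 -0.21  -0.008] rows 4.5
ik [-1.24  0.94  0.67  1.6   0.5   1.75 -0.76] 0.0
call 0 last row [-11.042, -0.337, -2.171, -0.018, -0.105, -0.004]
call 1 last row [-11.208, -0.356, -1.006, -0.018, -0.105, -0.004]
-1.3 [-1.24  0.94  0.67  1.6   0.5   1.75  0.54] 6.955458986546148e-10
-2.6 [-1.24  0.94  0.67  1.6   0.5   1.75  1.84] 7.234798315991497e-10
-2.8 [-1.24  0.94  0.67  1.6   0.5   1.75  2.04] 7.413791247579127e-10
```

Request:
play_rows:
  motion:
    - [-1.5,0,-0.3,0,-0.02,0,-1]
    - [-3.8,-0.1,-0.8,0,-0.04,0,-1]
    - [-6.2,-0.2,-1.3,-0.01,-0.06,0,-1]
    - [-8.6,-0.3,-1.8,-0.015,-0.085,0,-1]
    - [-11,-0.3,-2.2,-0.018,-0.105,0,-1]

```text
clock: 9.05
position: [0.4655, 0.1172, 0.2205]
tool_rot: [3.123, 1.328, 1.447]
force: [0.3, 0.3, -3.1]
grip_width: 0.0519
finger_force: 83.3
```

Request:
play_rows:
  motion:
    - [-2.4,0,-0.2,0,-0.02,0,-1]
    - [-5,-0.1,-0.5,0,-0.04,0,-1]
    - [-7.5,-0.2,-0.7,-0.01,-0.06,0,-1]
    - [-9.8,-0.3,-0.9,-0.015,-0.085,0,-1]
    - [-11.2,-0.4,-1,-0.018,-0.105,0,-1]

```text
clock: 9.55
position: [0.4594, 0.1001, 0.3314]
tool_rot: [3.079, 1.433, 1.42]
force: [0.4, -0.0, -3.0]
grip_width: 0.0515
finger_force: 83.3
```

Request:
play_rows:
  motion:
    - [0,0,0,0,0,-0.05,-1]
    - [0,0,0,0,0,-0.16,-1]
    - [0,0,0,0,0,-0.3,-1]
    - [0,0,0,0,0,-0.44,-1]
    - [0,0,0,0,0,-0.58,-1]

```text
clock: 10.05
position: [0.4595, 0.1004, 0.3295]
tool_rot: [-1.819, 0.978, 2.847]
force: [0.6, -0.2, -3.4]
grip_width: 0.0518
finger_force: 83.4
```

Request:
play_rows:
  motion:
    - [0,0,0,0,0,-0.14,-1]
    - [0,0,0,0,0,-0.28,-1]
    - [0,0,0,0,0,-0.42,-1]
    - [0,0,0,0,0,-0.56,-1]
    - [0,0,0,0,0,-0.7,-1]

```text
clock: 10.55
position: [0.4595, 0.1002, 0.3295]
tool_rot: [-1.714, 0.29, 3.013]
force: [-0.4, -0.6, -2.6]
grip_width: 0.0519
finger_force: 83.5
```

Request:
play_rows:
  motion:
    - [0,0,0,0,0,-0.14,-1]
    - [0,0,0,0,0,-0.28,-1]
    - [0,0,0,0,0,-0.42,-1]
    - [0,0,0,0,0,-0.56,-1]
    - [0,0,0,0,0,-0.7,-1]

```text
clock: 11.05
position: [0.4595, 0.1002, 0.3295]
tool_rot: [-1.721, -0.403, 3.113]
force: [0.4, -0.0, -3.9]
grip_width: 0.0518
finger_force: 83.6
```

Request:
play_rows:
  motion:
    - [0,0,0,0,0,-0.14,-1]
    - [0,0,0,0,0,-0.28,-1]
    - [0,0,0,0,0,-0.42,-1]
    - [0,0,0,0,0,-0.54,-1]
    - [0,0,0,0,0,-0.6,-1]

```text
clock: 11.55
position: [0.4595, 0.1002, 0.3295]
tool_rot: [-1.824, -0.992, -3.016]
force: [0.2, -1.1, -3.2]
grip_width: 0.0515
finger_force: 83.5
```

```bash
python3 - <<'E'
from go import *
from bot_axis import *
o=log();print(o["clock"],o["position"],o["qpos"].round(2),o["grip_width"],o["finger_force"],o["force"])
t=Ro.from_euler("xyz",o["tool_rot"]).as_matrix();print("tool x (was down):",t[:,0],"z",t[:,2])
p,P,M=axis();T=R(o["tool_rot"]);Q=(P-o["position"])@T*1000;print(Q.min(0),Q.max(0))
E
```

```text
11.55 [0.45952532 0.10022496 0.32948122] [-1.01  0.83  0.27  1.59  0.65  1.92  1.6 ] 0.05154514480584375 83.48300982266665 [ 0.17937275 -1.11604034 -3.19325831]
tool x (was down): [-0.54293621 -0.0687509   0.83695495] z [-0.08653729 -0.98675695 -0.13719335]
[-28.47586178 -27.24457531 -95.44049777] [ 89.88348747  24.12168389 -29.87524422]
```

Request:
play_rows:
  motion:
    - [0,0,0,0,0,-0.05,-1]
    - [0,0,0,0,0,-0.1,-1]
    - [0,0,0,0,0,-0.1,-1]
    - [0,0,0,0,0,-0.1,-1]
    - [0,0,0,0,0,-0.1,-1]

```text
clock: 12.1
position: [0.4595, 0.1004, 0.3293]
tool_rot: [-1.869, -1.081, -2.964]
force: [0.1, 0.4, -3.6]
grip_width: 0.0516
finger_force: 83.5
```

Request:
play_rows:
  motion:
    - [0,0,0,0,0,0,-1]
    - [0,0,0,0,0,0,-1]
    - [0,0,0,0,0,0,-1]
    - [0,0,0,0,0,0,-1]
    - [0,0,0,0,0,0,-1]

```text
clock: 12.6
position: [0.4595, 0.1004, 0.3292]
tool_rot: [-1.87, -1.083, -2.963]
force: [-0.0, -0.9, -2.5]
grip_width: 0.0516
finger_force: 83.5
```

```bash
cat > slices.py <<'E'
from go import *
from bot_axis import *
def slices(save=None):
    o=observe();p,P,M=axis();T=R(o["tool_rot"]);Q=(P-o["position"])@T*1000
    for a in range(-30,95,15):
        s=Q[(Q[:,0]>=a)&(Q[:,0]<a+15)]
        if len(s)>50: print(a,len(s),"z1,50",np.percentile(s[:,2],[1,50]).round(1),"y",np.percentile(s[:,1],[1,99]).round(1))
    if save: cv2.imwrite(save,p[:,:,::-1])
    return o,Q,P
if __name__=="__main__":
    o,Q,P=slices("w8.png");print(o["clock"],o["qpos"].round(2),o["position"])
    T=R(o["tool_rot"]);z=T[:,2]
    s=Q[(Q[:,0]>-10)&(Q[:,0]<75)];A=[]
    for a in range(-10,75,5):
        t=s[(s[:,0]>=a)&(s[:,0]<a+5)]
        if len(t)>30:A.append([a+2.5,np.percentile(t[:,2],5),(np.percentile(t[:,1],1)+np.percentile(t[:,1],99))/2])
    A=np.array(A);k=np.polyfit(A[:,0],A[:,1],1);k2=np.polyfit(A[:,0],A[:,2],1);print("front slope",k,"mid-y slope",k2)
    ax=-T@(np.array([1,k2[0],k[0]])/np.linalg.norm([1,k2[0],k[0]]));print("bottle axis world",ax.round(3),"tilt deg",np.degrees(np.arccos(ax[2])))
E
python3 slices.py
```

```text
-30 196 z1,50 [-85.5 -75.7] y [-25.1  22.8]
-15 2815 z1,50 [-94.5 -89.7] y [-22.9  23.3]
0 4185 z1,50 [-91.8 -86.1] y [-23.4  21.7]
15 4256 z1,50 [-86.4 -80.6] y [-25.1  20.4]
30 4317 z1,50 [-80.8 -75. ] y [-25.1  21.8]
45 4329 z1,50 [-75.2 -69.4] y [-25.3  22.7]
60 4178 z1,50 [-69.9 -64. ] y [-25.7  22.1]
75 3214 z1,50 [-64.6 -59.4] y [-22.6  19.7]
12.6 [-1.01  0.83  0.27  1.58  0.65  1.92  1.7 ] [0.45949565 0.1003893  0.32921979]
front slope [  0.36165931 -92.2219641 ] mid-y slope [-0.02426178 -0.51139443]
bottle axis world [ 0.443  0.417 -0.793] tilt deg 142.51142608832023
```

Request:
play_rows:
  motion:
    - [0,0,0,0,0,0,-1]
    - [0,0,0,0,0,0.06,-1]
    - [0,0,0,0,0,0.18,-1]
    - [0,0,0,0,0,0.32,-1]
    - [0,0,0,0,0,0.46,-1]

```text
clock: 13.15
position: [0.4595, 0.1004, 0.3292]
tool_rot: [-1.743, -0.629, -3.127]
force: [-0.5, 0.5, -3.6]
grip_width: 0.0516
finger_force: 83.6
```

Request:
play_rows:
  motion:
    - [0,0,0,0,0,0.14,-1]
    - [0,0,0,0,0,0.28,-1]
    - [0,0,0,0,0,0.42,-1]
    - [0,0,0,0,0,0.56,-1]
    - [0,0,0,0,0,0.7,-1]

```text
clock: 13.65
position: [0.4595, 0.1005, 0.3292]
tool_rot: [-1.71, 0.064, 3.045]
force: [0.0, 0.1, -3.8]
grip_width: 0.0513
finger_force: 83.6
```

Request:
play_rows:
  motion:
    - [0,0,0,0,0,0.14,-1]
    - [0,0,0,0,0,0.28,-1]
    - [0,0,0,0,0,0.42,-1]
    - [0,0,0,0,0,0.56,-1]
    - [0,0,0,0,0,0.7,-1]

```text
clock: 14.15
position: [0.4595, 0.1005, 0.3292]
tool_rot: [-1.763, 0.755, 2.922]
force: [-0.7, -0.1, -4.5]
grip_width: 0.0517
finger_force: 83.5
```

Request:
play_rows:
  motion:
    - [0,0,0,0,0,0.14,-1]
    - [0,0,0,0,0,0.28,-1]
    - [0,0,0,0,0,0.42,-1]
    - [0,0,0,0,0,0.56,-1]
    - [0,0,0,0,0,0.68,-1]

```text
clock: 14.65
position: [0.4594, 0.1006, 0.3291]
tool_rot: [-2.408, 1.383, 2.226]
force: [0.2, -0.8, -3.0]
grip_width: 0.0515
finger_force: 83.4
```

```bash
python3 - <<'E'
from h import *
from workcell import viewer
C0=np.array([.5105,-.1855]);res={}
for n in("scene","top"):
    q,d=viewer.grab_frame(n);np.savez(n+"9.npz",p=q,d=d);ci=viewer.camera_info(n);X=cloud(ci,d);z=X[...,2]
    m=(np.linalg.norm(X[...,:2]-C0,axis=2)<.055)
    ring=m&(z>.073)&(z<.086);P=X[ring];print(n,len(P),circ(P),ell(P),P[:,2].mean())
    hs=cv2.cvtColor(q,cv2.COLOR_RGB2HSV);g=(m&(hs[...,1]<70)&(hs[...,2]<130)).astype(np.uint8)
    # outer rim contour at z=.08 from top
    if n=="top":
        Y=plane(ci,np.argwhere(ring)[:,::-1],.08);a,b=circ(Y);print("ring px plane",a,b)
        # disc axis, tray
        disc=((np.linalg.norm(X[...,:2]-[.578,-.264],axis=2)<.17)&(z>.027)&(z<.043)).astype(np.uint8)
        cn=max(cv2.findContours(disc,0,1)[0],key=cv2.contourArea);hl=cv2.convexHull(cn).reshape(-1,2);print("disc",circ(plane(ci,hl,.035)))
        hnd=X[(np.linalg.norm(X[...,:2]-[.578,-.264],axis=2)<.06)&(z>.2)&(z<.245)];print("handle",len(hnd),hnd.mean(0),ell(hnd))
E
python3 slices.py
```

```text
scene 69 (array([ 0.50883929, -0.18758049]), np.float64(0.03810139846098446)) (array([ 507.2, -188. ]), array([82.5, 72.9]), 46.3) 0.07726326178089266
top 56 (array([ 0.51058254, -0.18558901]), np.float64(0.03740669986934687)) (array([ 511.7, -185.8]), array([73.9, 73.3]), 89.0) 0.0789606170696999
ring px plane [ 0.51046691 -0.18549515] 0.03742429293431025
disc (array([ 0.57829143, -0.26402396]), np.float64(0.14826487888293358))
handle 149 [ 0.57829226 -0.26354629  0.22727891] (array([ 579. , -264.6]), array([97.7, 19. ]), 39.1)
-30 278 z1,50 [-85.9 -76. ] y [-25.   23.9]
-15 3156 z1,50 [-94.6 -89.4] y [-24.3  23.8]
0 4089 z1,50 [-91.8 -86.2] y [-20.8  22.5]
15 3534 z1,50 [-86.4 -81.3] y [-16.1  20. ]
30 3343 z1,50 [-80.8 -76. ] y [-13.3  20.2]
45 3308 z1,50 [-75.4 -70.5] y [-12.9  20.6]
60 2500 z1,50 [-70.  -65.8] y [-11.6  17.8]
75 110 z1,50 [-65.5 -63.7] y [-5.8  8.9]
14.75 [-1.37  1.08  0.96  1.61  0.35  1.64 -0.43] [0.45937487 0.10076276 0.32905352]
front slope [  0.35968201 -92.24578703] mid-y slope [0.04239224 1.01440865]
bottle axis world [0.1   0.198 0.975] tilt deg 12.80628261808242
```

```bash
cat > place.py <<'E'
from go import *
b=np.array([.0813,-.0005,-.0327])
def pose(az,bottom,dn=19.85):
    r=tool(np.radians(az),np.radians(dn),1);return np.array(bottom)-r.apply(b),r
if __name__=="__main__":
    q0=observe()["qpos"]
    for az in(-100,-85,-70,-55):
        x,r=pose(az,[.5103,-.1852,.037]);q,e=ik(x,r,q0);x2,_=pose(az,[.5103,-.1852,.16]);q2,e2=ik(x2,r,q);print(az,x.round(3),q.round(2),round(e,4),"|",q2.round(2),round(e2,4))
E
python3 place.py
```

```text
-100 [ 0.501 -0.243  0.102] [-0.86  1.29  0.92  1.89  0.3   0.8  -0.65] 0.0 | [-0.91  1.09  1.04  1.91  0.38  0.9  -0.52] 0.0
-85 [ 0.516 -0.243  0.102] [-0.99  1.35  0.99  2.08  0.42  0.46 -0.7 ] 0.0001 | [-1.03  1.12  1.13  2.11  0.5   0.56 -0.55] 0.0
-70 [ 0.531 -0.24   0.102] [-0.76  1.05  0.54  2.26  1.51  0.76 -1.63] 0.0002 | [-0.82  0.75  0.65  2.28  1.4   0.82 -1.28] 0.0
-55 [ 0.544 -0.233  0.102] [-0.26  0.92 -0.07  2.4   1.92  1.33 -1.72] 0.0008 | [ 0.26  0.65 -0.72  2.4   1.82  1.57 -1.25] 0.0008
```

```bash
python3 - <<'E'
from place import *
x,r=pose(-95,[.5103,-.1852,.15]);go(x,r);segs(x,r,3)
E
```

```text
clk 14.8 pos [0.4594 0.1007 0.3291] q [-1.37  1.08  0.96  1.61  0.36  1.64 -0.43] F [ 0.3  0.1 -2.8] grip 0.0519 83.3
shift [ 5.52  8.43 35.11] rv [-0.014  0.208  0.134] rows 7.3
ik [-0.93  1.08  1.02  1.98  0.47  0.81 -0.59] 0.0
call 0 last row [1.84, 2.81, 11.705, -0.005, 0.069, 0.045]
call 1 last row [1.147, 2.688, 11.821, -0.005, 0.069, 0.045]
call 2 last row [0.443, 2.598, 11.889, -0.005, 0.069, 0.045]
```

Request:
play_rows:
  motion:
    - [0.3,0.4,1.5,0,0.01,0.01,-1]
    - [0.7,1,4,0,0.02,0.02,-1]
    - [1.1,1.6,6.6,0,0.04,0.03,-1]
    - [1.5,2.2,9.2,0,0.055,0.04,-1]
    - [1.8,2.8,11.7,-0.005,0.07,0.045,-1]

```text
clock: 15.3
position: [0.4749, -0.0153, 0.2912]
tool_rot: [-2.736, 1.341, 1.895]
force: [-0.4, 0.0, -3.7]
grip_width: 0.0516
finger_force: 83.3
```

Request:
play_rows:
  motion:
    - [0.2,0.5,2.4,0,0.01,0.01,-1]
    - [0.4,1.1,4.8,0,0.03,0.02,-1]
    - [0.7,1.6,7.2,0,0.04,0.03,-1]
    - [0.9,2.2,9.6,0,0.055,0.04,-1]
    - [1.1,2.7,11.8,-0.005,0.07,0.045,-1]

```text
clock: 15.8
position: [0.4906, -0.1298, 0.2536]
tool_rot: [-2.981, 1.286, 1.647]
force: [0.3, 0.3, -3.7]
grip_width: 0.0518
finger_force: 83.3
```

Request:
play_rows:
  motion:
    - [0.1,0.6,2.6,0,0.01,0.01,-1]
    - [0.2,1.2,5.4,0,0.03,0.02,-1]
    - [0.3,1.8,8.2,0,0.05,0.03,-1]
    - [0.4,2.3,10.5,0,0.06,0.04,-1]
    - [0.4,2.6,11.9,-0.005,0.07,0.045,-1]

```text
clock: 16.3
position: [0.5057, -0.2453, 0.2159]
tool_rot: [-3.14, 1.22, 1.485]
force: [0.1, -0.1, -2.6]
grip_width: 0.0515
finger_force: 83.5
```

```bash
python3 slices.py; python3 - <<'E'
from place import *
from h import *
from workcell import viewer
x,r=pose(-95,[.5103,-.1852,.15]);go(x,r)
p,_=viewer.grab_frame("wrist");s,ds=viewer.grab_frame("scene");t,dt=viewer.grab_frame("top")
np.savez("t10.npz",p=t,d=dt);np.savez("s10.npz",p=s,d=ds)
a=cv2.resize(p,(400,300));b=cv2.resize(s[180:300,220:380],(400,300),interpolation=2);c=cv2.resize(t[170:290,260:420],(400,300),interpolation=2)
cv2.imwrite("pics/w10.png",np.vstack([np.hstack([a,b]),np.hstack([c,c*0])])[:,:,::-1])
for n,q,d in(("top",t,dt),("scene",s,ds)):
    X=cloud(viewer.camera_info(n),d);hs=cv2.cvtColor(q,cv2.COLOR_RGB2HSV)
    m=(hs[...,0]>=3)&(hs[...,0]<28)&(hs[...,1]>170)&(abs(X[...,0]-.51)<.06)&(abs(X[...,1]+.185)<.06)&(X[...,2]>.14)
    for u,v in((.14,.2),(.2,.26),(.27,.3),(.31,.36)):
        k=X[m&(X[...,2]>u)&(X[...,2]<v)]
        if len(k)>4:print(n,u,len(k),k.mean(0).round(4),ell(k))
E
```

```text
-30 312 z1,50 [-86.5 -76.3] y [-25.7  24.1]
-15 3212 z1,50 [-94.7 -89.5] y [-24.3  24.1]
0 4196 z1,50 [-91.9 -86.1] y [-20.8  24.1]
15 3731 z1,50 [-86.4 -81.2] y [-14.6  23.1]
30 3295 z1,50 [-80.9 -76. ] y [-11.4  22.1]
45 3070 z1,50 [-75.5 -70.7] y [-11.2  20.6]
60 2593 z1,50 [-70.  -65.7] y [-8.3 18.8]
75 1240 z1,50 [-64.8 -61.7] y [-6.2 14.3]
16.3 [-0.93  1.07  1.01  1.98  0.47  0.81 -0.59] [ 0.50565299 -0.24526825  0.21585379]
front slope [  0.36052724 -92.25501335] mid-y slope [0.06131537 1.86369958]
bottle axis world [-0.057  0.001  0.998] tilt deg 3.280432015579966
clk 16.35 pos [ 0.505  -0.2468  0.2161] q [-0.92  1.07  1.01  1.98  0.48  0.81 -0.59] F [-3.1 -3.1 -2. ] grip 0.0514 83.7
shift [ 0.19  0.04 -0.3 ] rv [-0.002 -0.004 -0.001] rows 0.1
ik [-0.93  1.08  1.01  1.98  0.47  0.81 -0.6 ] 0.0
top 0.2 12 [ 0.5006 -0.1646  0.2369] (array([ 500.3, -164.9]), array([23.3,  3.5]), 37.1)
top 0.27 86 [ 0.5025 -0.1812  0.2849] (array([ 504.5, -183.4]), array([48.5, 29.1]), 53.0)
top 0.31 46 [ 0.5067 -0.1868  0.3261] (array([ 507.3, -187.1]), array([23.4, 18. ]), 50.7)
scene 0.14 138 [ 0.49   -0.2102  0.1778] (array([ 490.8, -208.2]), array([25.4, 46.5]), 38.2)
scene 0.2 168 [ 0.4915 -0.2129  0.2306] (array([ 497.4, -209.9]), array([31.1, 50.4]), 65.6)
scene 0.27 107 [ 0.4963 -0.2024  0.2835] (array([ 495.8, -201.5]), array([30.7, 40.2]), 39.5)
scene 0.31 45 [ 0.5034 -0.1948  0.3257] (array([ 502.8, -194.2]), array([18.9, 19.2]), 64.2)
```

View pics/w10.png

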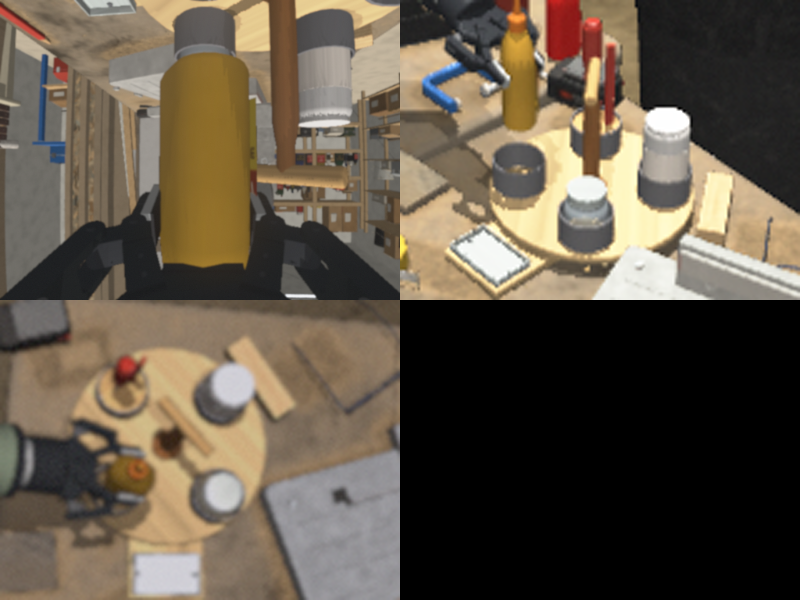

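Request:
play_rows:
  motion:
    - [0.7,0,-0.1,0,0,0,-1]
    - [2,0,0.3,0,0,0,-1]
    - [3.6,0,0.9,0,0,0,-1]
    - [5,0,1.5,0,0,0,-1]
    - [5.8,0,1.8,0,0,0,-1]

```text
clock: 17.0
position: [0.5063, -0.2408, 0.1539]
tool_rot: [3.137, 1.222, 1.479]
force: [0.5, 0.0, -3.2]
grip_width: 0.0519
finger_force: 83.8
```

```bash
python3 - <<'E'
from place import *
from h import *
from workcell import viewer
for h in(.085,.037):
    x,r=pose(-95,[.5103,-.1852,h]);go(x,r)
# where is the bottle vs cup: scene + top, same-camera comparison
p,d=viewer.grab_frame("wrist");ci=viewer.camera_info("wrist");X=cloud(ci,d);hs=cv2.cvtColor(p,cv2.COLOR_RGB2HSV)
m=(np.linalg.norm(X[...,:2]-[.5103,-.1855],axis=2)<.06)&(hs[...,1]<90)&(X[...,2]>.06)&(X[...,2]<.086)
P=X[m];print("cup in wrist",len(P),circ(P) if len(P)>10 else 0,P.min(0),P.max(0))
y=(hs[...,0]>=15)&(hs[...,0]<28)&(hs[...,1]>170)&(d>0)&(d<.35)&(X[...,2]<.13);Q=X[y];print("bottle near face y",np.percentile(Q[:,1],[50,99]),"x",np.percentile(Q[:,0],[1,50,99]),"lowest z",np.percentile(Q[:,2],.5))
q=m&(X[...,1]>-.17);P=X[q];print("near rim max y",np.percentile(P[:,1],99) if len(P) else 0)
s,_=viewer.grab_frame("scene");cv2.imwrite("pics/s11.png",cv2.resize(s[200:290,230:350],(800,600),interpolation=2)[:,:,::-1])
E
```

```text
clk 17.0 pos [ 0.5063 -0.2408  0.1539] q [-0.91  1.18  0.95  1.97  0.43  0.76 -0.66] F [ 0.5  0.  -3.2] grip 0.0519 83.8
shift [ 0.24 -0.04  0.37] rv [ 0.001 -0.002 -0.001] rows 0.1
ik [-0.9   1.19  0.95  1.97  0.43  0.75 -0.67] 0.0
clk 17.0 pos [ 0.5063 -0.2408  0.1539] q [-0.91  1.18  0.95  1.97  0.43  0.76 -0.66] F [ 0.5  0.  -3.2] grip 0.0519 83.8
shift [ 4.75 -0.04  2.01] rv [ 0.001 -0.002 -0.001] rows 1.0
ik [-0.88  1.27  0.9   1.96  0.4   0.71 -0.72] 0.0
cup in wrist 9015 (array([ 0.5112324 , -0.18363142]), np.float64(0.036951297971539634)) [ 0.47248562 -0.21952448  0.06000169] [ 0.54946586 -0.14495945  0.08087567]
bottle near face y [-0.15652553 -0.15420048] x [0.50276631 0.51803682 0.54083417] lowest z 0.08998919966420005
near rim max y -0.14600036760769788
```

```bash
python3 - <<'E'
from place import *
for h in(.085,.065,.037):
    x,r=pose(-95,[.511,-.1842,h]);go(x,r)
E
```

```text
clk 17.1 pos [ 0.5063 -0.2409  0.1546] q [-0.91  1.18  0.95  1.97  0.43  0.76 -0.66] F [ 0.4 -0.2 -3.1] grip 0.0516 83.8
shift [0.35 0.02 0.28] rv [ 0.001 -0.002 -0.002] rows 0.1
ik [-0.9   1.19  0.95  1.97  0.43  0.75 -0.67] 0.0
clk 17.1 pos [ 0.5063 -0.2409  0.1546] q [-0.91  1.18  0.95  1.97  0.43  0.76 -0.66] F [ 0.4 -0.2 -3.1] grip 0.0516 83.8
shift [2.23 0.02 0.96] rv [ 0.001 -0.002 -0.002] rows 0.5
ik [-0.89  1.22  0.93  1.97  0.42  0.74 -0.69] 0.0
clk 17.1 pos [ 0.5063 -0.2409  0.1546] q [-0.91  1.18  0.95  1.97  0.43  0.76 -0.66] F [ 0.4 -0.2 -3.1] grip 0.0516 83.8
shift [4.87 0.01 1.92] rv [ 0.001 -0.002 -0.002] rows 1.0
ik [-0.88  1.27  0.9   1.95  0.4   0.72 -0.72] 0.0
```

View pics/s11.png

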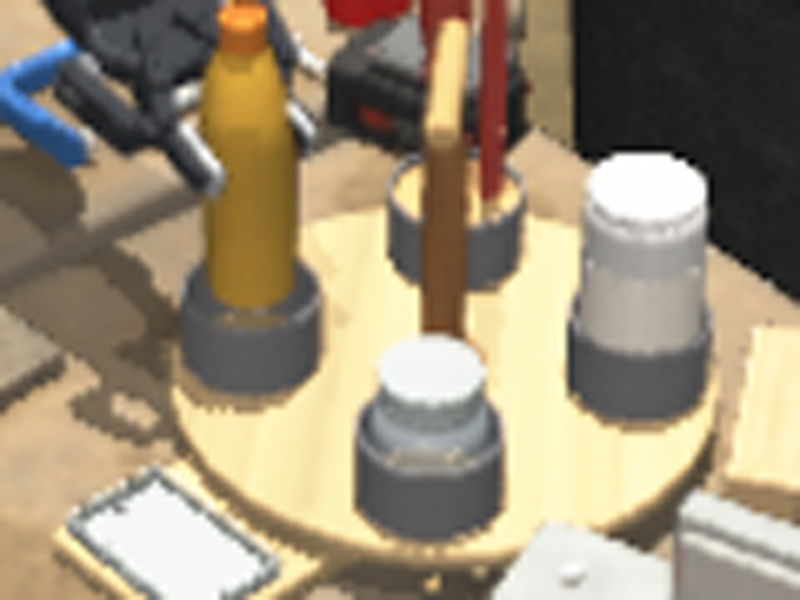

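The bottle (bottom centre ≈(250,300)) hangs centred over the empty cup (rim centre ≈(252,288)). Lowering it slowly.

Request:
play_rows:
  motion:
    - [0.4,0,0.2,0,0,0,-1]
    - [0.9,0,0.5,0,0,0,-1]
    - [1.4,0,0.65,0,0,0,-1]
    - [1.8,0,0.8,0,0,0,-1]
    - [2.2,0,0.95,0,0,0,-1]

```text
clock: 17.6
position: [0.5067, -0.2421, 0.1315]
tool_rot: [3.131, 1.221, 1.474]
force: [-0.0, -0.4, -2.4]
grip_width: 0.0516
finger_force: 83.8
```

Request:
play_rows:
  motion:
    - [0.3,0,0.1,0,0,0,-1]
    - [0.8,0,0.3,0,0,0,-1]
    - [1.3,0,0.45,0,0,0,-1]
    - [1.8,0,0.65,0,0,0,-1]
    - [2.1,0,0.75,0,0,0,-1]

```text
clock: 18.1
position: [0.5066, -0.242, 0.109]
tool_rot: [3.132, 1.222, 1.475]
force: [-0.4, 0.4, -2.9]
grip_width: 0.0519
finger_force: 83.8
```

```bash
python3 - <<'E'
from place import *
for h in(.037,.035):
    x,r=pose(-95,[.511,-.1842,h]);go(x,r)
E
```

```text
clk 18.1 pos [ 0.5066 -0.242   0.109 ] q [-0.89  1.26  0.91  1.96  0.41  0.72 -0.71] F [-0.4  0.4 -2.9] grip 0.0519 83.8
shift [ 0.61 -0.02  0.26] rv [ 0.001 -0.003 -0.003] rows 0.1
ik [-0.88  1.27  0.9   1.95  0.4   0.72 -0.72] 0.0
clk 18.1 pos [ 0.5066 -0.242   0.109 ] q [-0.89  1.26  0.91  1.96  0.41  0.72 -0.71] F [-0.4  0.4 -2.9] grip 0.0519 83.8
shift [ 0.8  -0.02  0.33] rv [ 0.001 -0.003 -0.003] rows 0.2
ik [-0.88  1.27  0.9   1.95  0.4   0.72 -0.72] 0.0
```

Free entry, no contact force. Final few mm.

Request:
play_rows:
  motion:
    - [0.2,0,0.1,0,0,0,-1]
    - [0.35,0,0.15,0,0,0,-1]
    - [0.5,0,0.2,0,0,0,-1]
    - [0.6,0,0.25,0,0,0,-1]
    - [0.7,0,0.27,0,0,0,-1]

```text
clock: 18.6
position: [0.5067, -0.2422, 0.102]
tool_rot: [3.131, 1.221, 1.474]
force: [0.3, 0.2, -2.5]
grip_width: 0.0517
finger_force: 83.8
```

Request:
play_rows:
  motion:
    - [0.05,0,0.02,0,0,0,-1]
    - [0.1,0,0.04,0,0,0,-1]
    - [0.1,0,0.04,0,0,0,-1]
    - [0.1,0,0.04,0,0,0,-1]
    - [0.1,0,0.04,0,0,0,-1]

```text
clock: 19.1
position: [0.5067, -0.2422, 0.101]
tool_rot: [3.131, 1.221, 1.474]
force: [-0.3, 1.4, -2.8]
grip_width: 0.0514
finger_force: 83.8
```

```bash
python3 - <<'E'
from place import *
x,r=pose(-95,[.511,-.1842,.035]);go(x,r)
E
python3 slices.py | tail -3
```

```text
clk 19.1 pos [ 0.5067 -0.2422  0.101 ] q [-0.88  1.27  0.9   1.95  0.4   0.71 -0.72] F [-0.3  1.4 -2.8] grip 0.0514 83.8
shift [ 0.06 -0.03  0.04] rv [ 0.001 -0.003 -0.003] rows 0.0
ik [-0.88  1.27  0.9   1.95  0.4   0.72 -0.72] 0.0
19.1 [-0.88  1.27  0.9   1.95  0.4   0.71 -0.72] [ 0.5067259  -0.24220233  0.10104867]
front slope [  0.35336391 -92.18715883] mid-y slope [0.11941008 1.28961854]
bottle axis world [-0.116  0.     0.993] tilt deg 6.653185507800396
```

Request:
play_rows:
  motion:
    - [0.05,0,0.02,0,0,0,-1]
    - [0.1,0,0.03,0,0,0,-1]
    - [0.15,0,0.05,0,0,0,-1]
    - [0.15,0,0.05,0,0,0,-1]
    - [0.15,0,0.05,0,0,0,-1]

```text
clock: 19.65
position: [0.5066, -0.2425, 0.1003]
tool_rot: [3.131, 1.223, 1.473]
force: [-0.7, 1.3, 5.4]
grip_width: 0.052
finger_force: 84.1
```

Request:
play_rows:
  motion:
    - [0.05,0,0.02,0,0,0,-1]
    - [0.1,0,0.03,0,0,0,-1]
    - [0.15,0,0.05,0,0,0,-1]
    - [0.15,0,0.05,0,0,0,-1]
    - [0.15,0,0.05,0,0,0,-1]

```text
clock: 20.15
position: [0.5062, -0.2431, 0.1003]
tool_rot: [3.131, 1.225, 1.472]
force: [-2.3, 3.4, 18.6]
grip_width: 0.0517
finger_force: 84.4
```

Request:
play_rows:
  motion:
    - [-0.1,0,-0.03,0,0,0,-1]
    - [-0.15,0,-0.05,0,0,0,-1]
    - [-0.15,0,-0.05,0,0,0,0.3]
    - [-0.15,0,-0.05,0,0,0,0.4]
    - [-0.15,0,-0.05,0,0,0,0.5]
  squeeze: 20

```text
clock: 20.65
position: [0.5068, -0.2421, 0.0993]
tool_rot: [3.131, 1.221, 1.474]
force: [-0.1, -0.1, -0.8]
grip_width: 0.0641
finger_force: 0.0
```

Request:
play_rows:
  motion:
    - [0,0,0,0,0,0,0.7]
    - [0,0,0,0,0,0,0.9]
    - [0,0,0,0,0,0,1]
    - [0,0,0,0,0,0,1]
    - [0,0,0,0,0,0,1]

```text
clock: 21.15
position: [0.5067, -0.2422, 0.0994]
tool_rot: [3.131, 1.221, 1.474]
force: [0.3, 0.3, 0.2]
grip_width: 0.0857
finger_force: 0.0
```

```bash
python3 slices.py; python3 - <<'E'
from go import *
r=tool(np.radians(-95),np.radians(20),1);o=observe();x=o["position"]-.12*r.as_matrix()[:,2];go(x,r)
E
```

```text
-30 228 z1,50 [-87.3 -79.6] y [-24.5  24.4]
-15 2729 z1,50 [-94.7 -90.4] y [-16.4  25.2]
0 3693 z1,50 [-91.8 -86.6] y [-12.8  24.7]
15 3534 z1,50 [-86.2 -81.3] y [-11.3  24.4]
30 3133 z1,50 [-80.8 -76.1] y [-9.3 23.2]
45 308 z1,50 [-76.6 -74.3] y [-6.9 17.2]
21.15 [-0.88  1.27  0.9   1.95  0.4   0.71 -0.72] [ 0.50668755 -0.24216528  0.09942528]
front slope [  0.35299942 -92.1823466 ] mid-y slope [0.00856194 6.20072169]
bottle axis world [-0.012 -0.009  1.   ] tilt deg 0.8736539004172285
clk 21.2 pos [ 0.5067 -0.2422  0.0994] q [-0.88  1.27  0.9   1.95  0.4   0.71 -0.72] F [ 0.2 -1.   0.2] grip 0.0855 0.0
shift [ 0.0e+00  1.0e-02 -1.2e+01] rv [ 0.001 -0.    -0.003] rows 2.4
ik [-1.02  1.18  0.88  1.86  0.34  0.98 -0.67] 0.0
```

Request:
play_rows:
  motion:
    - [0,0,-1,0,0,0,1]
    - [0,0,-3,0,0,0,1]
    - [0,0,-6,0,0,0,1]
    - [0,0,-9.5,0,0,0,1]
    - [0,0,-13,0,0,0,1]

```text
clock: 21.7
position: [0.517, -0.1185, 0.1446]
tool_rot: [3.132, 1.221, 1.475]
force: [0.6, 0.6, 0.0]
grip_width: 0.0854
finger_force: 0.0
```

```bash
cat > see.py <<'E'
from h import *
from workcell import viewer
A=np.array([.5783,-.2640])
def see():
    q,d=viewer.grab_frame("top");ci=viewer.camera_info("top");X=cloud(ci,d);z=X[...,2];hs=cv2.cvtColor(q,cv2.COLOR_RGB2HSV)
    rr=np.linalg.norm(X[...,:2]-A,axis=2)
    h=X[(rr<.06)&(z>.2)&(z<.245)];
    if len(h)>20: print("handle",len(h),h.mean(0).round(4),ell(h))
    b=(rr<.16)&(hs[...,0]>=3)&(hs[...,0]<28)&(hs[...,1]>190)
    for u,v in((.1,.155),(.155,.19),(.19,.24)):
        k=X[b&(z>u)&(z<v)]
        if len(k)>4: c=k.mean(0);print("bottle",u,len(k),c.round(4),ell(k),"az",np.degrees(np.arctan2(*(c[:2]-A)[::-1])).round(1),"r",np.linalg.norm(c[:2]-A).round(3))
    return q,X,hs
if __name__=="__main__": see()
E
python3 see.py; python3 - <<'E'
from go import *
q0=observe()["qpos"];print(observe()["position"],q0.round(2))
H=np.array([.5783,-.264,.157])
for s in(1,-1):
  seed=q0
  for a in(130,155,180):
    y=s*np.array([np.cos(np.radians(a)),np.sin(np.radians(a)),0]);z=np.array([0,0,-1.]);r=Ro.from_matrix(np.c_[np.cross(y,z),y,z])
    S=[seed]+[np.array([-.43,.7,0,1.6,0,.8,w]) for w in(-2,-1,0,1,2)]
    for sd in (S if a==130 else [seed]):
        q,e=ik(H,r,sd); 
        if e<.01: print(s,a,q.round(2),round(e,4)); 
        if a==130 and e<.01 : keep=q
    seed=q if a!=130 else keep
E
```

```text
handle 150 [ 0.5782 -0.2635  0.2271] (array([ 578.5, -263.9]), array([97.7, 19.2]), 40.0)
bottle 0.19 9 [ 0.5227 -0.1803  0.2104] (array([ 572.3, -176.6]), array([147.4,   8.8]), 2.1) az 123.6 r 0.1
[ 0.51955454 -0.11322906  0.14502598] [-1.04  1.17  0.87  1.84  0.33  1.01 -0.67]
1 130 [ 0.47  0.58 -0.21  1.6   0.14  0.98  2.49] 0.0001
1 130 [ 0.75  0.65 -0.65  1.58  0.43  1.06  2.26] 0.0001
1 130 [ 0.6   0.6  -0.4   1.59  0.26  1.01  2.39] 0.0001
1 130 [ 0.47  0.58 -0.21  1.6   0.14  0.98  2.49] 0.0001
1 130 [ 0.47  0.58 -0.21  1.6   0.14  0.98  2.49] 0.0001
1 155 [ 0.96  0.78 -1.04  1.57  0.71  1.21  2.49] 0.0001
-1 130 [-0.07  0.66  0.64  1.63 -0.45  1.   -0.16] 0.0001
-1 130 [ 0.42  0.58 -0.13  1.6   0.08  0.97 -0.61] 0.0001
-1 130 [ 0.26  0.58  0.11  1.61 -0.08  0.96 -0.47] 0.0
-1 130 [ 0.1   0.6   0.36  1.62 -0.25  0.97 -0.33] 0.0
-1 130 [-0.05  0.66  0.62  1.63 -0.43  1.   -0.17] 0.0
-1 155 [ 0.01  0.63  0.5   1.62 -0.35  0.98  0.19] 0.0
-1 180 [ 0.08  0.61  0.39  1.62 -0.26  0.97  0.56] 0.0
```

```bash
cat > down.py <<'E'
from go import *
def down(yaz):
    a=np.radians(yaz);y=np.array([np.cos(a),np.sin(a),0]);z=np.array([0,0,-1.]);return Ro.from_matrix(np.c_[np.cross(y,z),y,z])
def plan(wps,calls):
    o=log();t0=Ro.from_euler("xyz",o["tool_rot"]);x0=o["position"];q=o["qpos"];print(o["clock"],x0.round(4),q.round(2))
    for (x,r),n in zip(wps,calls):
        x=np.array(x);v=(t0.inv()*r).as_rotvec()
        for k in range(n):
            t=t0*Ro.from_rotvec(v*k/n);print("last row",np.r_[t.inv().apply((x-x0)/n)*100,v/n].round(2).tolist(),"rows",round(max(np.linalg.norm((x-x0)/n)/.05,np.linalg.norm(v/n)/.15),1))
        q,e=ik(x,r,q);print("  ->",x.round(3),q.round(2),round(e,4));x0,t0=x,r
E
python3 - <<'E'
from down import *
plan([([.50,-.10,.34],tool(np.radians(-95),np.radians(55),1)),([.5783,-.264,.29],down(-50))],[2,3])
E
```

```text
21.75 [ 0.5196 -0.1132  0.145 ] [-1.04  1.17  0.87  1.84  0.33  1.01 -0.67]
last row [-8.95, -0.98, -3.91, 0.0, 0.3, -0.0] rows 2.0
last row [-7.37, -1.0, -6.41, 0.0, 0.3, -0.0] rows 2.0
  -> [ 0.5  -0.1   0.34] [-1.01  0.42  0.96  1.78  0.27  1.23 -0.27] 0.0
last row [-3.32, 3.08, 4.36, 0.08, 0.19, 0.25] rows 2.2
last row [-3.14, 4.22, 3.44, 0.08, 0.19, 0.25] rows 2.2
last row [-2.52, 5.18, 2.5, 0.08, 0.19, 0.25] rows 2.2
  -> [ 0.578 -0.264  0.29 ] [-0.16  0.58  0.82  1.47 -0.43  1.28 -0.17] 0.0
```

Request:
play_rows:
  motion:
    - [-1.8,-0.2,-0.8,0,0.06,0,1]
    - [-3.6,-0.4,-1.6,0,0.12,0,1]
    - [-5.4,-0.6,-2.4,0,0.18,0,1]
    - [-7.2,-0.8,-3.2,0,0.24,0,1]
    - [-9,-1,-3.9,0,0.3,0,1]

```text
clock: 22.25
position: [0.5072, -0.1132, 0.2427]
tool_rot: [3.136, 0.918, 1.48]
force: [0.2, 0.6, -0.1]
grip_width: 0.0851
finger_force: 0.0
```

Request:
play_rows:
  motion:
    - [-1.5,-0.2,-1.3,0,0.06,0,1]
    - [-3,-0.4,-2.6,0,0.12,0,1]
    - [-4.5,-0.6,-3.9,0,0.18,0,1]
    - [-6,-0.8,-5.2,0,0.24,0,1]
    - [-7.4,-1,-6.4,0,0.3,0,1]

```text
clock: 22.75
position: [0.4973, -0.1063, 0.3405]
tool_rot: [3.137, 0.618, 1.482]
force: [0.5, 0.8, -0.1]
grip_width: 0.0856
finger_force: 0.0
```

Request:
play_rows:
  motion:
    - [-0.7,0.6,0.9,0.02,0.04,0.05,1]
    - [-1.3,1.2,1.8,0.03,0.08,0.1,1]
    - [-2,1.8,2.6,0.05,0.11,0.15,1]
    - [-2.7,2.5,3.5,0.06,0.15,0.2,1]
    - [-3.3,3.1,4.4,0.08,0.19,0.25,1]

```text
clock: 23.25
position: [0.524, -0.1616, 0.3231]
tool_rot: [3.077, 0.419, 1.199]
force: [-1.0, 0.9, -0.7]
grip_width: 0.0856
finger_force: 0.0
```

Request:
play_rows:
  motion:
    - [-0.6,0.8,0.7,0.02,0.04,0.05,1]
    - [-1.2,1.7,1.4,0.03,0.08,0.1,1]
    - [-1.9,2.5,2.1,0.05,0.11,0.15,1]
    - [-2.5,3.4,2.8,0.06,0.15,0.2,1]
    - [-3.1,4.2,3.4,0.08,0.19,0.25,1]

```text
clock: 23.75
position: [0.5503, -0.2157, 0.3072]
tool_rot: [3.079, 0.213, 0.95]
force: [0.8, 0.9, 0.3]
grip_width: 0.0853
finger_force: 0.0
```

```bash
python3 see.py; python3 - <<'E'
from down import *
plan([([.5783,-.264,.29],down(-50)),([.5783,-.264,.157],down(-50))],[1,1])
E
```

```text
handle 100 [ 0.5661 -0.2738  0.2265] (array([ 566.1, -275. ]), array([64.4, 18.2]), 38.9)
bottle 0.19 6 [ 0.5049 -0.1877  0.2157] (array([ 504. , -188.2]), array([6.1, 7.5]), 61.5) az 133.9 r 0.106
23.8 [ 0.5499 -0.2185  0.3075] [-0.44  0.51  0.91  1.58 -0.19  1.22 -0.16]
last row [-1.6, 4.83, 2.44, 0.09, 0.2, 0.25] rows 2.2
  -> [ 0.578 -0.264  0.29 ] [-0.17  0.58  0.84  1.47 -0.44  1.28 -0.16] 0.0
last row [0.0, 0.0, 13.3, 0.0, 0.0, 0.0] rows 2.7
  -> [ 0.578 -0.264  0.157] [-0.13  0.7   0.75  1.63 -0.54  1.03 -0.08] 0.0
```

Request:
play_rows:
  motion:
    - [-0.3,1,0.5,0.02,0.04,0.05,1]
    - [-0.7,2,1,0.03,0.08,0.1,1]
    - [-1,3,1.5,0.05,0.12,0.15,1]
    - [-1.3,4,2,0.07,0.16,0.2,1]
    - [-1.6,4.8,2.4,0.09,0.2,0.25,1]

```text
clock: 24.3
position: [0.579, -0.2607, 0.2901]
tool_rot: [-3.14, 0.004, 0.705]
force: [0.5, 0.5, 1.1]
grip_width: 0.0854
finger_force: 0.0
```

```bash
cat > dow.py <<'E'
from down import *
from h import *
from workcell import viewer
def dow():
    o=observe();p,d=viewer.grab_frame("wrist");ci=viewer.camera_info("wrist");X=cloud(ci,d);T=R(o["tool_rot"])
    m=(np.linalg.norm(X[...,:2]-[.5783,-.264],axis=2)<.06)&(X[...,2]>.208)&(X[...,2]<.24)
    n,l,s,c=cv2.connectedComponentsWithStats(m.astype(np.uint8));k=1+np.argmax(s[1:,4]);P=X[l==k]
    Q=(P-o["position"])@T*1000
    print("dowel",len(P),P.mean(0).round(4),ell(P),"zmax",np.percentile(P[:,2],98).round(4),"tool min",Q.min(0).round(1),"max",Q.max(0).round(1))
    hs=cv2.cvtColor(p,cv2.COLOR_RGB2HSV);b=(hs[...,0]>=3)&(hs[...,0]<28)&(hs[...,1]>190)&(d>0)&(X[...,2]>.19)&(X[...,2]<.25)&(np.linalg.norm(X[...,:2]-[.5783,-.264],axis=2)>.07);K=X[b]
    if len(K)>20:print("nozzle",len(K),K.mean(0).round(4),ell(K))
if __name__=="__main__":
    dow();plan([([.5783,-.264,.157],down(-50))],[1])
E
python3 dow.py
```

```text
dowel 2168 [ 0.5811 -0.2654  0.2269] (array([ 578.6, -268.1]), array([100.3,  18. ]), 39.7) zmax 0.2298 tool min [-55.   -4.1  59.5] max [45.3 14.3 75.3]
nozzle 212 [ 0.5169 -0.1886  0.2084] (array([ 515.2, -189.1]), array([20.4, 15.7]), 88.1)
24.35 [ 0.5782 -0.2632  0.2899] [-0.17  0.59  0.84  1.47 -0.44  1.29 -0.16]
last row [-0.0, 0.1, 13.29, -0.0, 0.0, 0.0] rows 2.7
  -> [ 0.578 -0.264  0.157] [-0.13  0.7   0.75  1.63 -0.54  1.03 -0.08] 0.0
```

Request:
play_rows:
  motion:
    - [0,0.1,1,0,0,0,1]
    - [0,0.1,3,0,0,0,0.6]
    - [0,0.1,5,0,0,0,0.4]
    - [0,0.1,6,0,0,0,0.4]
    - [0,0.1,6,0,0,0,0.4]

```text
clock: 24.85
position: [0.5789, -0.2606, 0.2289]
tool_rot: [-3.139, 0.008, 0.709]
force: [0.1, 0.5, -0.3]
grip_width: 0.0599
finger_force: 0.0
```

Request:
play_rows:
  motion:
    - [0,0,0,0,0,0,0.4]
    - [0,0,0,0,0,0,0.4]
    - [0,0,0,0,0,0,0.4]
    - [0,0,0,0,0,0,0.4]
    - [0,0,0,0,0,0,0.4]

```text
clock: 25.35
position: [0.5792, -0.2619, 0.2304]
tool_rot: [-3.141, 0.006, 0.707]
force: [-0.1, 0.3, 0.3]
grip_width: 0.0595
finger_force: 0.0
```

```bash
python3 dow.py
```

```text
dowel 3427 [ 0.5833 -0.2617  0.227 ] (array([ 579.6, -265.1]), array([99.2, 18.1]), 40.5) zmax 0.2298 tool min [-51.4  -6.4  -0.7] max [47.8 11.7 13.9]
nozzle 663 [ 0.5168 -0.1865  0.2109] (array([ 514.8, -186.7]), array([21.7, 18.4]), 73.2)
25.4 [ 0.5792 -0.2619  0.2303] [-0.16  0.63  0.81  1.55 -0.48  1.17 -0.13]
last row [-0.16, 0.1, 7.33, -0.0, 0.01, 0.01] rows 1.5
  -> [ 0.578 -0.264  0.157] [-0.13  0.7   0.75  1.63 -0.54  1.03 -0.08] 0.0
```

Request:
play_rows:
  motion:
    - [-0.1,0.2,1.2,0,0,0,0.4]
    - [-0.15,0.25,3,0,0,0,0.4]
    - [-0.15,0.25,5,0,0,0,0.4]
    - [-0.15,0.25,6.6,0,0,0,0.4]
    - [-0.15,0.25,7.3,0,0,0,0.4]

```text
clock: 25.9
position: [0.5786, -0.2647, 0.1551]
tool_rot: [-3.139, 0.007, 0.707]
force: [0.2, 0.6, 0.2]
grip_width: 0.0598
finger_force: 0.0
```

Request:
play_rows:
  motion:
    - [0,0,0,0,0,0,0.2]
    - [0,0,0,0,0,0,0]
    - [0,0,0,0,0,0,-0.2]
    - [0,0,0,0,0,0,-0.4]
    - [0,0,0,0,0,0,-0.5]

```text
clock: 26.4
position: [0.5795, -0.265, 0.1575]
tool_rot: [-3.141, 0.006, 0.707]
force: [-0.3, -0.4, -1.6]
grip_width: 0.0215
finger_force: 0.0
```

```bash
python3 dow.py
```

```text
dowel 6679 [ 0.5897 -0.2565  0.2269] (array([ 583.3, -261.9]), array([90.1, 18.3]), 40.7) zmax 0.2296 tool min [-40.5  -9.  -73.3] max [ 49.6   9.3 -55.7]
nozzle 1609 [ 0.5193 -0.1861  0.2101] (array([ 580. , -193.5]), array([ 23. , 154.7]), 84.4)
26.45 [ 0.5795 -0.265   0.1575] [-0.13  0.7   0.76  1.62 -0.54  1.03 -0.08]
last row [-0.02, -0.15, 0.05, -0.0, 0.01, 0.01] rows 0.1
  -> [ 0.578 -0.264  0.157] [-0.13  0.7   0.75  1.63 -0.54  1.03 -0.08] 0.0
```

Request:
play_rows:
  motion:
    - [0,0,0,0,0,0,-0.55]
    - [0,0,0,0,0,0,-0.6]
    - [0,0,0,0,0,0,-0.7]
    - [0,0,0,0,0,0,-1]
    - [0,0,0,0,0,0,-1]
  squeeze: 40

```text
clock: 26.95
position: [0.5794, -0.265, 0.1573]
tool_rot: [-3.141, 0.006, 0.707]
force: [-1.5, 0.6, 5.7]
grip_width: 0.0169
finger_force: 38.9
```

```bash
python3 dow.py; python3 see.py; python3 - <<'E'
from down import *
plan([([.5783,-.264,.157],down(-0.5))],[1])
E
```

```text
dowel 8836 [ 0.5887 -0.2574  0.2269] (array([ 583. , -261.5]), array([89.7, 43. ]), 24.8) zmax 0.2371 tool min [-40.5 -21.9 -82.8] max [ 49.6  22.5 -50.7]
nozzle 1634 [ 0.519  -0.1861  0.2099] (array([ 580.2, -194.3]), array([ 23. , 151.7]), 83.5)
27.0 [ 0.5794 -0.2651  0.1573] [-0.13  0.71  0.76  1.62 -0.54  1.03 -0.08]
last row [-0.01, -0.15, 0.03, -0.0, 0.01, 0.01] rows 0.1
  -> [ 0.578 -0.264  0.157] [-0.13  0.7   0.75  1.63 -0.54  1.03 -0.08] 0.0
27.05 [ 0.5794 -0.2651  0.1573] [-0.13  0.71  0.76  1.62 -0.54  1.03 -0.08]
last row [-0.02, -0.15, 0.03, -0.0, 0.01, -0.86] rows 5.7
  -> [ 0.578 -0.264  0.157] [-0.    0.63  0.53  1.62 -0.37  0.98  0.64] 0.0
```

Request:
play_rows:
  motion:
    - [0,0,0,0,0,-0.004,-1]
    - [0,0,0,0,0,-0.012,-1]
    - [0,0,0,0,0,-0.024,-1]
    - [0,0,0,0,0,-0.04,-1]
    - [0,0,0,0,0,-0.06,-1]

```text
clock: 27.55
position: [0.5794, -0.265, 0.1573]
tool_rot: [-3.141, 0.006, 0.767]
force: [0.0, 1.1, 5.3]
grip_width: 0.0167
finger_force: 39.0
```

Request:
play_rows:
  motion:
    - [0,0,0,0,0,-0.024,-1]
    - [0,0,0,0,0,-0.048,-1]
    - [0,0,0,0,0,-0.072,-1]
    - [0,0,0,0,0,-0.096,-1]
    - [0,0,0,0,0,-0.12,-1]

```text
clock: 28.05
position: [0.5794, -0.265, 0.1573]
tool_rot: [-3.14, 0.006, 0.888]
force: [-0.9, 1.7, 6.2]
grip_width: 0.0166
finger_force: 39.0
```

Request:
play_rows:
  motion:
    - [0,0,0,0,0,-0.024,-1]
    - [0,0,0,0,0,-0.048,-1]
    - [0,0,0,0,0,-0.072,-1]
    - [0,0,0,0,0,-0.096,-1]
    - [0,0,0,0,0,-0.12,-1]

```text
clock: 28.55
position: [0.5793, -0.2649, 0.1573]
tool_rot: [-3.139, 0.006, 1.008]
force: [-1.8, 1.5, 6.3]
grip_width: 0.0168
finger_force: 39.1
```

```bash
python3 dow.py; python3 - <<'E'
from workcell import observe
o=observe();print(o["qpos"].round(3),o["force"],o["moment"],o["finger_force"],o["position"])
E
```

```text
dowel 8829 [ 0.5859 -0.2551  0.2269] (array([ 581.6, -260.5]), array([89.3, 42.7]), 40.7) zmax 0.2369 tool min [-39.7 -22.1 -82.7] max [ 49.4  22.3 -50.7]
nozzle 1213 [ 0.5003 -0.2081  0.2102] (array([ 560.4, -196. ]), array([149. ,  22.6]), 11.9)
28.6 [ 0.5793 -0.265   0.1573] [-0.09  0.68  0.68  1.62 -0.47  1.02  0.17]
last row [0.03, -0.14, 0.03, -0.0, 0.01, 0.31] rows 2.1
  -> [ 0.578 -0.264  0.157] [-0.13  0.7   0.75  1.63 -0.54  1.03 -0.08] 0.0
[-0.088  0.678  0.676  1.621 -0.473  1.015  0.174] [-0.08103174  1.62559678  5.50830686] [0.24190689 0.19785713 0.1356759 ] 39.08319421479689 [ 0.57933322 -0.26495505  0.15733061]
```

Request:
play_rows:
  motion:
    - [0,0,0,0,0,-0.012,-1]
    - [0,0,0,0,0,-0.032,-1]
    - [0,0,0,0,0,-0.056,-1]
    - [0,0,0,0,0,-0.08,-1]
    - [0,0,0,0,0,-0.104,-1]

```text
clock: 29.1
position: [0.5793, -0.2649, 0.1573]
tool_rot: [-3.139, 0.005, 1.112]
force: [-1.9, 2.2, 6.2]
grip_width: 0.0169
finger_force: 39.1
```

Request:
play_rows:
  motion:
    - [0,0,0,0,0,-0.024,-1]
    - [0,0,0,0,0,-0.048,-1]
    - [0,0,0,0,0,-0.072,-1]
    - [0,0,0,0,0,-0.096,-1]
    - [0,0,0,0,0,-0.12,-1]

```text
clock: 29.6
position: [0.5793, -0.265, 0.1573]
tool_rot: [-3.138, 0.005, 1.231]
force: [-1.8, 2.0, 6.7]
grip_width: 0.0169
finger_force: 39.1
```

Request:
play_rows:
  motion:
    - [0,0,0,0,0,-0.024,-1]
    - [0,0,0,0,0,-0.048,-1]
    - [0,0,0,0,0,-0.072,-1]
    - [0,0,0,0,0,-0.096,-1]
    - [0,0,0,0,0,-0.12,-1]

```text
clock: 30.1
position: [0.5792, -0.2649, 0.1573]
tool_rot: [-3.137, 0.004, 1.351]
force: [-2.1, 2.3, 5.3]
grip_width: 0.017
finger_force: 39.1
```

Request:
play_rows:
  motion:
    - [0,0,0,0,0,-0.024,-1]
    - [0,0,0,0,0,-0.048,-1]
    - [0,0,0,0,0,-0.072,-1]
    - [0,0,0,0,0,-0.096,-1]
    - [0,0,0,0,0,-0.12,-1]

```text
clock: 30.6
position: [0.5792, -0.2649, 0.1573]
tool_rot: [-3.137, 0.004, 1.471]
force: [-2.3, 2.4, 6.8]
grip_width: 0.0166
finger_force: 39.2
```

Request:
play_rows:
  motion:
    - [0,0,0,0,0,-0.022,-1]
    - [0,0,0,0,0,-0.04,-1]
    - [0,0,0,0,0,-0.055,-1]
    - [0,0,0,0,0,-0.065,-1]
    - [0,0,0,0,0,-0.07,-1]

```text
clock: 31.1
position: [0.5792, -0.2649, 0.1573]
tool_rot: [-3.136, 0.003, 1.541]
force: [-2.1, 1.0, 7.0]
grip_width: 0.0168
finger_force: 39.2
```

```bash
python3 - <<'E'
from see import *
from workcell import observe
o=observe();print(o["clock"],o["tool_rot"],o["force"],o["finger_force"])
# cup rim and bottle from scene + top, tray corner line
F={}
for n in("top","scene","wrist"):
    ci=viewer.camera_info(n);q,d=viewer.grab_frame(n);X=cloud(ci,d);z=X[...,2];hs=cv2.cvtColor(q,cv2.COLOR_RGB2HSV)
    C=np.array([.4733,-.264])
    near=np.linalg.norm(X[...,:2]-C,axis=2)<.055
    P=X[near&(z>.06)&(z<.085)&(hs[...,1]<90)];print(n,"cup",len(P),circ(P) if len(P)>9 else 0,ell(P) if len(P)>9 else 0)
    b=near&(hs[...,0]>=3)&(hs[...,0]<28)&(hs[...,1]>170)
    for u,v in((.09,.13),(.13,.16),(.16,.2),(.2,.245)):
        k=X[b&(z>u)&(z<v)]
        if len(k)>6: print("  bottle",u,len(k),k.mean(0).round(4),ell(k))
    if n!="wrist":
        t=((hs[...,1]<45)&(hs[...,2]>170)&(np.linalg.norm(X[...,:2]-[.386,-.263],axis=2)<.07)&(z<.03)).astype(np.uint8)
        cn=max(cv2.findContours(t,0,1)[0],key=cv2.contourArea).reshape(-1,2);print("  tray",ell(plane(ci,cn,.02)))
        h=X[(np.linalg.norm(X[...,:2]-A,axis=2)<.06)&(z>.21)&(z<.235)&(hs[...,1]>60)];print("  handle",len(h),ell(h) if len(h)>9 else 0)
E
```

```text
31.1 [-3.13649588  0.0034284   1.54088265] [-2.10986813  0.9795877   7.02368171] 39.16972039614848
top cup 1 0 0
  tray (array([ 379.3, -295. ]), array([36.3, 72.3]), 61.6)
  handle 0 0
scene cup 115 (array([ 0.47169943, -0.26541751]), np.float64(0.0366307838171302)) (array([ 460.9, -274.2]), array([54. , 75.4]), 40.6)
  bottle 0.09 151 [ 0.459  -0.2791  0.1101] (array([ 458.9, -277.8]), array([22.7, 53.1]), 40.1)
  bottle 0.13 124 [ 0.4604 -0.2775  0.1455] (array([ 460.5, -275.3]), array([25.3, 55.9]), 30.1)
  bottle 0.16 112 [ 0.4656 -0.2736  0.1748] (array([ 467.4, -272.6]), array([29. , 40.3]), 25.4)
  bottle 0.2 32 [ 0.4694 -0.2686  0.2115] (array([ 469.1, -270. ]), array([14.1, 17.9]), 89.3)
  tray (array([ 387.1, -283.4]), array([52.3, 64.8]), 88.9)
  handle 63 (array([ 572.6, -292.4]), array([20.7, 50.5]), 7.2)
wrist cup 1018 (array([ 0.47555876, -0.26152351]), np.float64(0.03705491491310899)) (array([ 484.5, -254.3]), array([52.7, 78.4]), 38.5)
  bottle 0.09 113 [ 0.4921 -0.2482  0.1219] (array([ 491.6, -248.6]), array([13.3, 49. ]), 35.1)
  bottle 0.13 1145 [ 0.4874 -0.2462  0.151 ] (array([ 485.2, -255.7]), array([28.3, 54.5]), 33.9)
  bottle 0.16 3314 [ 0.4834 -0.2547  0.1761] (array([ 482.9, -258. ]), array([28. , 51.6]), 30.5)
  bottle 0.2 2018 [ 0.4794 -0.2598  0.2133] (array([ 478.7, -260.3]), array([17.6, 22.9]), 35.6)
```

Request:
play_rows:
  motion:
    - [0,0,0,0,0,0,-1]
    - [0,0,0,0,0,0,-1]
    - [0,0,0,0,0,0,-1]
    - [0,0,0,0,0,0,-1]
    - [0,0,0,0,0,0,-1]

```text
clock: 31.75
position: [0.5792, -0.2649, 0.1573]
tool_rot: [-3.136, 0.004, 1.541]
force: [-2.3, 1.9, 6.3]
grip_width: 0.0167
finger_force: 39.2
```

```bash
python3 - <<'E'
from h import *
from workcell import viewer,observe,bot
ci=viewer.camera_info("scene");q,d=viewer.grab_frame("scene");X=cloud(ci,d);hs=cv2.cvtColor(q,cv2.COLOR_RGB2HSV)
b=(np.linalg.norm(X[...,:2]-[.4733,-.264],axis=2)<.055)&(hs[...,0]>=3)&(hs[...,0]<28)&(hs[...,1]>170)
top=np.percentile(X[b][:,2],99.5);o=observe();print("nozzle top",top,o["finger_force"],np.abs(o["qd"]).max(),o["clock"])
if .222<top<.245 and o["finger_force"]>10: print(bot.job_done())
E
```

```text
nozzle top 0.2242463214842914 39.1758377777569 0.0009695199625918075 31.8
the job is handed in; nothing more can be done
None
```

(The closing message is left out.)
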